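# Nest the measuring cups in the sloping stand

## Robot

A 7-joint arm with a two-finger parallel gripper is mounted at the origin on the work surface. World frame = base frame: x ahead of the robot, y to its left, z up, the work surface at z = 0. Lengths are in mm, angles in rad, forces in N, time in s.
With the tool pointing down it reaches from about 350 to 900 mm from the base axis. Payload 7.2 kg.
Tool frame: the origin (TCP) lies on the centre line of the jaws, within the pads' length; the fingertips stand 8 mm ahead of it and the grasp point (between the pads) lies 11 mm behind it (tcp_to_tips is the distance from the TCP to the fingertips, in mm); z points along the fingers, y is the direction in which the jaws open and shut (so a half turn about z gives the same grasp; the last joint's range is limited). The gripper opens to 88 mm and grips with 3 to 60 N. Pads are 20 mm wide; open, the fingers measure 115 mm over their backs; the gripper's body (75 mm by 178 mm) begins 61 mm behind the grasp point.
Start: joints at [-1.17, 0.411, -0.013, 1.596, 0.006, 1.134, -0.082], TCP at [282.394, 557.568, 230.653] pointing down, gripper open.
Joint ranges: [-2.95, 2.95], [-0.29, 1.99], [-1.47, 1.44], [0.14, 2.54], [-1.03, 4.17], [0.13, 1.85], [-2.86, 2.86]. Speed limits (rad/s): [2.39, 2.39, 3.01, 3.01, 3.14, 3.14, 3.14].

## Interface

Orientations are given as a unit quaternion [x, y, z, w].
In Python, from cell import state, read_camera, camera_info, sign_off, tcp_to_tips gives the robot as it stands.
- The arm moves only by the shell command python3 -m inch 'ROWS'. ROWS is JSON, one flat list of numbers, 7 for each row, row after row: the shift along the tool's x, y, z in mm, then the turn, a rotation vector about the tool's x, y, z in degrees, then the finger opening in mm, from 0 to 87.8. In form: [tx, ty, tz, ax, ay, az, gripper, tx, ty, tz, ax, ay, az, gripper, ...]. A call has 1 to 5 rows; each row shifts and turns the pose as measured when the row begins, along the tool's axes as they then stand; what a row does not reach is not made up. A row lasts 1/12 s, in which the tool goes at most 41.7 mm and 7.16 degrees, less where a joint would pass 70% of its speed; a pose out of reach is approached as far as the arm can. A call is refused whole if a number of a shift passes 41.7 or a number of a turn 7.16, either way. A call with a gripper value outside its range is refused whole. The fingers move at their own pace and stop on an object; the grip force is fixed at half the most. Time passes only in rows, so rows that do not move let the fingers close. It gives the time, the measured TCP pose, the force and the opening at its end, in the units of the state.
- state(): the state, without advancing time (a new reading comes with each control period).
- read_camera(name): name is "scene" or "top"; returns the picture (384x512x3 uint8, red, green, blue); there is no depth.
- camera_info(name): a dict with "fx", "fy", "cx", "cy" (pixels), "pose" (4x4, takes a point from camera to world coordinates). Camera axes: x right, y down, z forward; pixel columns grow to the right and rows downward; lengths in mm; the calibration is good to about 2 mm. A picture is of the moment at which its call begins. camera_info takes no time and is no camera call.
- sign_off(): hands the job in, once; it reports no verdict.
The state is a dict: "time": time; "q": joint angles; "qd": joint speeds; "effort": joint torques, N m; "position": TCP position; "ee_rot": TCP orientation; "wrist_force": force on the tool from outside, world axes, zero at the start; "ft_torque": the same for the moment, N m; "grip_width": finger opening in mm.
Only numpy, scipy, OpenCV 4.12 (cv2) and the standard library are available. Lean on these libraries where they do the work, as an engineer would, in place of code of your own. Each camera call takes 0.05 s, during which the arm holds its last target.

## Task

Put the square measuring cups away as a nest: first the empty orange medium cup fully down into the blue large cup that lies in the sloping stand on the shelf, then the yellow small cup fully down into the orange one, each with its handle above the blue cup's handle. Work gently without knocking or forcing them, and leave the thermometer, timer, jar and pill crusher where they are.

Things in the scene. Friction and masses are not known exactly. Their poses are not given: they have to be found in the camera images.
- cradle_mid (a point): Middle of the stand's sloping seat, on which the blue large cup's underside rests. z is square to the seat and leans 26 degrees from vertical towards the robot's side; y runs level across the stand; x up the slope. Nest handles point to -x. The blue cup is square to this frame and centred in x, but lies up to 20 mm off along y: this is not reported, find it by touch or by eye
- medium_mid (a point): Centre (half-way up) of the orange medium cup: square, 100 mm outside, 71 mm high, 3 mm walls and floor, 0.13 kg, open at the top. Stands on the table. z up out of its mouth; its handle points to -x. It fits into the blue cup with 3 mm of play per side; fully home its underside is 3 mm above the seat and its handle passes 2 mm over the blue cup's rim
- medium_handle (a point): Grip point in the middle of the orange cup's straight handle, 85 mm from the cup's axis along its -x and 29.5 mm above the cup's centre. Handle: bar 14 mm wide (y), 12 mm high, 70 mm long, flush with the rim. Axes as the cup's
- small_mid (a point): Centre (half-way up) of the yellow small cup: square, 88 mm outside, 82 mm high, 3 mm walls and floor, 0.11 kg, open at the top. Stands on the table. z up out of its mouth; its handle points to -x. It fits into the orange cup with 3 mm of play per side; fully home its underside is 6 mm above the seat and its handle passes 2 mm over the orange handle
- small_handle (a point): Grip point in the middle of the yellow cup's straight handle, 85 mm from the cup's axis along its -x and 35 mm above the cup's centre. Handle: bar 20 mm wide (y), 12 mm high, 70 mm long, flush with the rim. Axes as the cup's
- stand: Dark steel stand, 166 mm wide, fixed to the shelf (top 50 mm above the table); origin under its middle, 40 mm below cradle_mid. It carries the blue cup: square, 112 mm outside, 60 mm high, 3 mm walls and floor, open top; handle 8 mm wide, 65 mm long, 48 to 60 mm above the seat. The blue cup slides along y when pushed with over 10 N. Seat ledges below and above the cup are 12 mm high
- thermometer: Bystander: white dial room thermometer, 106 mm high, 100 mm wide, upright on a foot on the shelf; origin under the foot; dial side is its -x
- timer: Bystander: green egg timer, 60 mm wide, 64 mm high, on the shelf; origin under its centre
- jar: Bystander: closed amber glass spice jar, 48 mm wide, 85 mm high, on the shelf; origin under its centre
- crusher: Bystander: stainless steel pill crusher, 155 mm long, 34 mm high, lying on the shelf; origin under its centre, long axis its x
Things that resemble listed ones, but are neither listed nor needed, are in the scene too. Several things look just like the part that bears small_mid: the one meant starts farthest from the robot's base.

How it is judged (in metres and radians):
On the way, in this order (a step that is already met when the one before it is completed fails the run):
1. the orange cup is fully down in the blue cup, with the yellow cup not yet in it (z of medium_mid in the frame of cradle_mid between 0.0285 and 0.0435 m and x of medium_mid in the frame of cradle_mid between -0.01 and 0.01 m and y of medium_mid in the frame of cradle_mid between -0.028 and 0.028 m and x of medium_handle in the frame of cradle_mid below -0.07 m and angle between the z axis of medium_mid and the z axis of cradle_mid, either way round below 0.12 rad and distance between small_mid and medium_mid above 0.09 m), for 0.2 s.
2. the yellow cup is fully down in the orange cup (z of medium_mid in the frame of cradle_mid between 0.0285 and 0.0435 m and x of medium_mid in the frame of cradle_mid between -0.01 and 0.01 m and y of medium_mid in the frame of cradle_mid between -0.028 and 0.028 m and x of each of medium_handle, small_handle in the frame of cradle_mid below -0.07 m and angle between the z axis of each of medium_mid, small_mid and the z axis of cradle_mid, either way round below 0.12 rad and z of small_mid in the frame of cradle_mid between 0.038 and 0.053 m and x of small_mid in the frame of cradle_mid between -0.01 and 0.01 m and y of small_mid in the frame of cradle_mid between -0.028 and 0.028 m), for 0.2 s.
At the end, for the whole second after the job is handed in: Orange cup within 5 mm of fully down in the blue cup, yellow cup within 6 mm of fully down in the orange cup, both square to the seat within 7 degrees, handles over the blue handle, released (all of step 2 and contact force between the fingers and anything else below 0.5 N); the robot touches nothing.
It fails at once if the thermometer was pushed more than 20 mm or tipped (distance of thermometer from where it was at the start of the episode above 0.02 m or angle between thermometer's own z axis and vertical above 0.4 rad).
It fails at once if the timer was pushed more than 20 mm or tipped (distance of timer from where it was at the start of the episode above 0.02 m or angle between timer's own z axis and vertical above 0.4 rad).
It fails at once if the jar was pushed more than 20 mm or tipped (distance of jar from where it was at the start of the episode above 0.02 m or angle between jar's own z axis and vertical above 0.4 rad).
It fails at once if the crusher was pushed more than 20 mm or tipped (distance of crusher from where it was at the start of the episode above 0.02 m or angle between crusher's own z axis and vertical above 0.4 rad).
It fails at once if the stand or its cup was struck or pressed with more than 40 N (contact force between stand and anything else above 40 N).
It also fails if it takes over 70 s, if anything falls off the work surface, if the arm or the gripper's body presses on something with over 40 N, if the wrist force passes 120 N, or if a joint passes its speed limit or range.

## Working session

There is one attempt and no reset: what is moved stays moved. The work goes in short steps, Python scripts to look and compute and a shell command to move; the robot and the scene stay as the last step left them, time stands still between calls to the robot, and variables do not carry over. Pictures are saved under pics/ and viewed, and the job is handed in when it is done.

```bash
ls; mkdir -p pics; python3 - <<'E'
from cell import *
import cv2
print(state()); print(tcp_to_tips)
for n in("scene","top"):
    i=camera_info(n); print(n,i)
    cv2.imwrite(f"pics/{n}0.png",read_camera(n)[:,:,::-1])
E
```

```text
pics
{'time': 0.0, 'q': array([-1.17014712,  0.4118856 , -0.01271746,  1.59706001,  0.00559769,
        1.13430461, -0.08220419]), 'qd': array([ 8.71719159e-04,  1.00805563e-03,  2.12171039e-04,  6.12225879e-05,
       -1.45365550e-04,  2.34449331e-04, -1.11436781e-03]), 'effort': array([ 2.59571116e-04, -5.87960994e+01,  6.42083064e-01, -2.91073430e+01,
       -5.37167187e-02,  1.80326030e-02,  1.42186163e-04]), 'position': array([282.2179177 , 557.08603588, 229.81142627]), 'ee_rot': array([ 2.32271356e-01,  9.72650687e-01, -7.99852983e-04, -1.33902471e-04]), 'wrist_force': array([ 0.87349007, -0.58176111,  0.10475295]), 'ft_torque': array([0.00825644, 0.03897152, 0.0104416 ]), 'grip_width': 87.99423102252025}
8.0
scene {'fx': 489.6645981715999, 'fy': 489.6645981715999, 'cx': 259.3261273706036, 'cy': 196.45328845611266, 'pose': array([[-7.24952768e-01,  5.71592717e-01, -3.84350425e-01,
         1.04698866e+03],
       [ 6.88682598e-01,  5.91254059e-01, -4.19684307e-01,
         6.38197788e+02],
       [-1.26397444e-02, -5.68946750e-01, -8.22277224e-01,
         1.29682580e+03],
       [ 0.00000000e+00,  0.00000000e+00,  0.00000000e+00,
         1.00000000e+00]])}
top {'fx': 371.42361210238664, 'fy': 371.42361210238664, 'cx': 249.02905847812846, 'cy': 188.76477069433355, 'pose': array([[-5.47081856e-03, -9.85316931e-01,  1.70647634e-01,
         3.28820548e+02],
       [-9.99976738e-01,  4.69535081e-03, -4.94752037e-03,
         9.36094045e+00],
       [ 4.07362509e-03, -1.70670731e-01, -9.85319698e-01,
         1.10533526e+03],
       [ 0.00000000e+00,  0.00000000e+00,  0.00000000e+00,
         1.00000000e+00]])}
```

View pics/scene0.png

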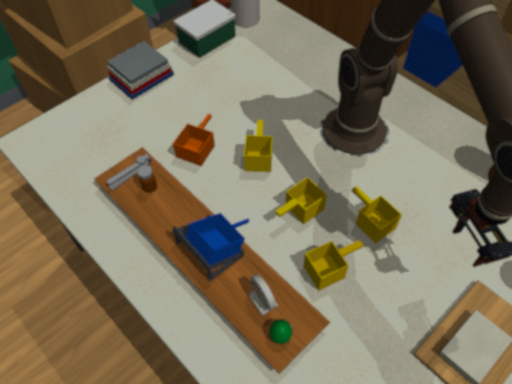

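View pics/top0.png

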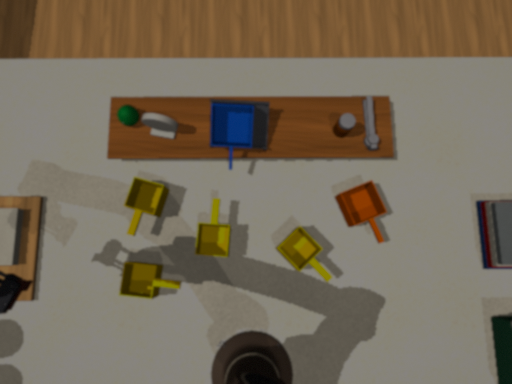

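```bash
python3 - <<'E'
import cv2,numpy as np
t=cv2.imread("pics/top0.png");s=cv2.imread("pics/scene0.png")
def crop(im,x0,y0,w,h,k): return cv2.resize(im[y0:y0+h,x0:x0+w],None,fx=k,fy=k,interpolation=cv2.INTER_CUBIC)
a=crop(t,325,170,70,80,5);b=crop(t,112,165,70,80,5)
cv2.imwrite("pics/c1.png",np.hstack([a,b]))
cv2.imwrite("pics/c2.png",crop(t,195,85,90,90,6))
cv2.imwrite("pics/c3.png",crop(s,160,200,100,80,6))
E
```

```text
(no output)
```

View pics/c1.png

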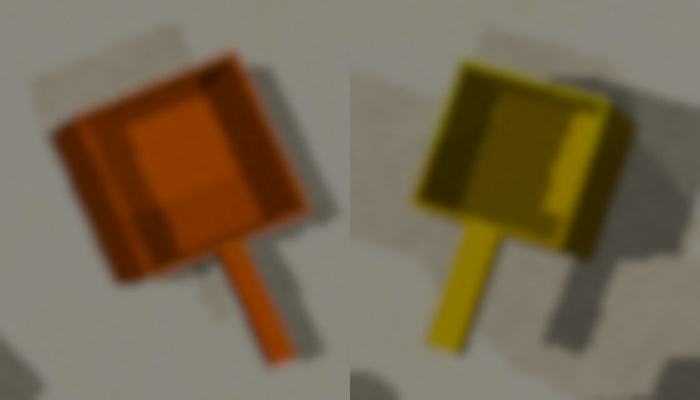

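View pics/c2.png

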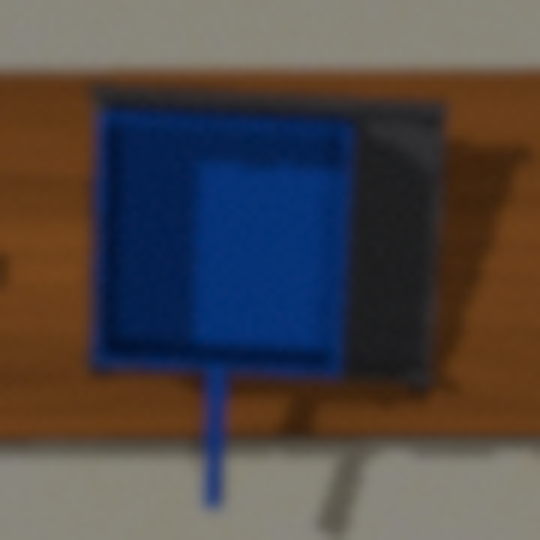

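View pics/c3.png

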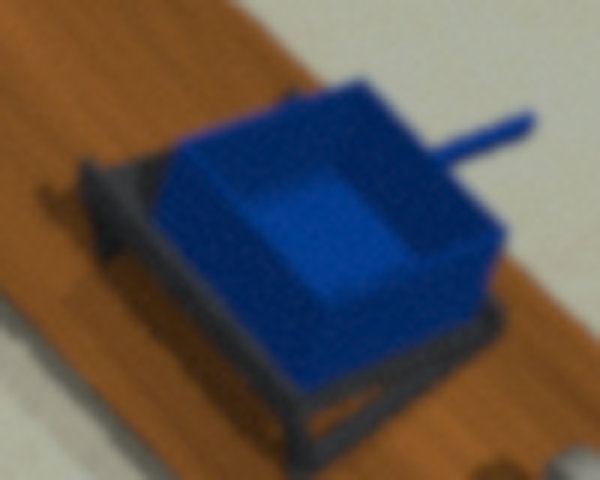

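```bash
cat > h.py <<'E'
import cv2,numpy as np
from cell import *
from scipy.spatial.transform import Rotation as R
from scipy.optimize import least_squares
def ray(n,u,v):
    i=camera_info(n);P=i["pose"];d=P[:3,:3]@[(u-i["cx"])/i["fx"],(v-i["cy"])/i["fy"],1];return P[:3,3],d
def onz(n,u,v,z):
    o,d=ray(n,u,v);return o+d*(z-o[2])/d[2]
def proj(n,X):
    i=camera_info(n);P=i["pose"];c=(np.asarray(X)-P[:3,3])@P[:3,:3];return np.stack([c[...,0]/c[...,2]*i["fx"]+i["cx"],c[...,1]/c[...,2]*i["fy"]+i["cy"]],-1)
def tri(a,b):
    (o1,d1),(o2,d2)=ray("top",*a),ray("scene",*b)
    A=np.stack([d1,-d2],1);t=np.linalg.lstsq(A,o2-o1,rcond=None)[0]
    p,q=o1+t[0]*d1,o2+t[1]*d2;return (p+q)/2,np.linalg.norm(p-q)
def pix(u,v,x0,y0,k): return ((u+.5)/k-.5+x0,(v+.5)/k-.5+y0)
E
python3 - <<'E'
from h import *
T=[(103,110),(353,125),(342,378),(95,368),(213,503)]
# scene corners in same order: upper-left(+x,+y), upper-right(+x,-y), lower-right(-x,-y), lower-left(-x,+y), handle end
S=[(335,305),(180,145),(362,80),(505,235),(530,120)]
T=[pix(*p,195,85,6) for p in T];S=[pix(*p,160,200,6) for p in S]
for a,b in zip(T,S):
    p,e=tri(a,b);print(p.round(1),round(e,1))
# fit x,y,yaw,d
L=lambda d:np.array([[56,56+d,60],[56,-56+d,60],[-56,-56+d,60],[-56,56+d,60],[-121,d,60]])
def fr(x,y,psi):
    s,c=np.sin(np.radians(26)),np.cos(np.radians(26))
    return np.array([x,y,90]),R.from_euler('zy',[psi,-26],degrees=True).as_matrix()
def f(p):
    o,M=fr(p[0],p[1],p[2]);X=o+L(0)@M.T
    return np.r_[(proj("top",X)-T).ravel(),(proj("scene",X)-S).ravel()]
r=least_squares(f,[620,40,0]);print("blue cup centre on seat",r.x,r.fun.reshape(-1,2).round(1).tolist())
o=ray
# yellow list distances
t=cv2.imread("pics/top0.png");h=cv2.cvtColor(t,cv2.COLOR_BGR2HSV)
for nm,lo,hi in(("or",(4,120,60),(14,255,255)),("ye",(22,120,60),(35,255,255))):
    m=cv2.inRange(h,lo,hi);n,l,st,ce=cv2.connectedComponentsWithStats(m)
    for i in range(1,n):
        if st[i,4]>200:
            p=onz("top",*ce[i],50);print(nm,st[i],p.round(0),np.hypot(*p[:2]).round())
E
```

```text
[721.5 104.8 169.3] 5.6
[716.7  -7.2 164.9] 3.1
[615.5  -2.9 114.1] 1.0
[622.3 109.2 113.8] 3.4
[562.7  57.4  88.7] 1.0
blue cup centre on seat [695.74205824  51.58706785  -2.86714877] [[-0.8, 0.4], [-0.4, -0.1], [-0.6, -0.7], [-0.2, -0.9], [-0.2, 0.6], [-1.3, -0.1], [-0.8, -0.5], [-0.3, -0.3], [1.0, -1.0], [0.3, -0.8]]
or [  108    97   286    62 11986] [692. -13.  50.] 692.0
or [ 336  181   51   62 1625] [ 459. -320.   50.] 560.0
ye [ 124  177   41   58 1069] [478. 305.  50.] 567.0
ye [ 195  198   36   59 1249] [379. 105.  50.] 394.0
ye [ 277  226   55   56 1332] [ 333. -144.   50.] 363.0
ye [ 120  262   60   37 1162] [258. 291.  50.] 389.0
```

```bash
python3 - <<'E'
import cv2,numpy as np
t=cv2.imread("pics/top0.png");s=cv2.imread("pics/scene0.png")
def crop(im,x0,y0,w,h,k): return cv2.convertScaleAbs(cv2.resize(im[y0:y0+h,x0:x0+w],None,fx=k,fy=k,interpolation=cv2.INTER_CUBIC),alpha=1.6)
cv2.imwrite("pics/c4.png",np.hstack([crop(s,165,105,60,65,6),crop(s,300,230,70,65,6)]))
cv2.imwrite("pics/c5.png",np.hstack([crop(t,330,175,65,75,6),crop(t,115,170,60,75,6)]))
E
```

```text
(no output)
```

View pics/c4.png

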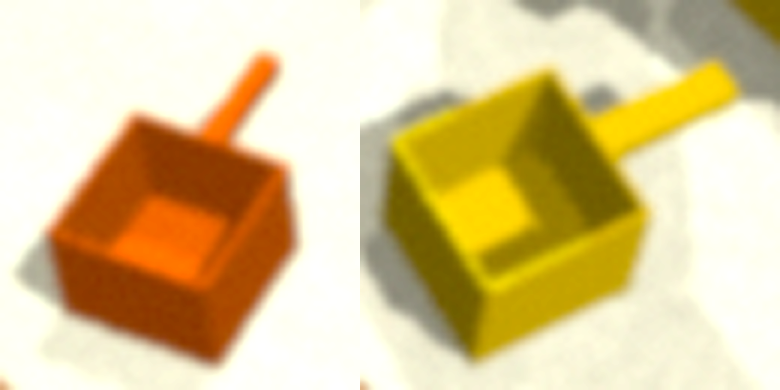

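View pics/c5.png

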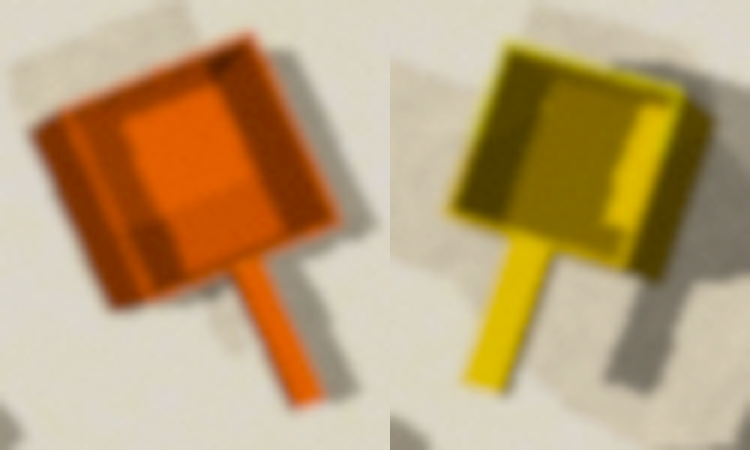

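```bash
python3 - <<'E'
from h import *
D=dict(orange=(100,71,[(65,115),(252,34),(342,222),(145,298),(308,402)],(330,175),[(213,288),(52,235),(137,115),(290,165),(266,62)],(165,105)),
yellow=(88,82,[(115,45),(293,90),(238,268),(58,213),(95,388)],(115,170),[(127,290),(35,145),(190,72),(283,213),(365,80)],(300,230)))
for n,(w,h,T,t0,S,s0) in D.items():
    T=np.array([pix(*p,*t0,6) for p in T]);S=np.array([pix(*p,*s0,6) for p in S]);b=w/2
    he=-120
    L=np.array([[b,b,h],[b,-b,h],[-b,-b,h],[-b,b,h],[he,0,h-3]])
    def f(p):
        X=L@R.from_euler('z',p[2],degrees=True).as_matrix().T+[p[0],p[1],0]
        return np.r_[(proj("top",X)-T).ravel(),(proj("scene",X)-S).ravel()]
    r=least_squares(f,[480,0,0],loss='soft_l1');print(n,r.x.round(1),f(r.x).reshape(-1,2).round(1).tolist())
    c,s=np.cos(np.radians(r.x[2])),np.sin(np.radians(r.x[2]))
    for g in(85,80,75):print(g,r.x[:2]-g*np.array([c,s]))
    q=R.from_quat(state()["ee_rot"]);print("tool yaw: x axis",q.apply([1,0,0]).round(3),"y",q.apply([0,1,0]).round(3))
E
```

```text
orange [ 468.2 -314.5   22.5] [[-1.7, -1.0], [-1.0, -0.9], [-0.3, 0.0], [0.3, 1.3], [0.1, 0.3], [-0.9, 0.0], [-0.9, -0.4], [-0.4, -0.9], [0.2, -0.6], [0.6, -1.0]]
85 [ 389.68299603 -347.07620007]
80 [ 394.30111599 -345.15970117]
75 [ 398.91923595 -343.24320226]
tool yaw: x axis [-0.892  0.452 -0.   ] y [ 0.452  0.892 -0.001]
yellow [491.8 297.9 -16.2] [[0.0, -1.9], [0.2, -0.9], [-0.6, -0.5], [-0.8, 0.0], [-0.5, 1.8], [-0.4, 0.6], [-1.6, -0.9], [-0.6, -1.5], [1.0, -0.2], [1.3, -1.2]]
85 [410.11620138 321.5497504 ]
80 [414.91837374 320.15722008]
75 [419.72054609 318.76468975]
tool yaw: x axis [-0.892  0.452 -0.   ] y [ 0.452  0.892 -0.001]
```

```bash
cat >> h.py <<'E'
def tool(psi,tilt):
    """tool x along cup +x (yaw psi deg), tool z = -cup z; tilt deg"""
    return R.from_euler('zy',[psi,-tilt],degrees=True)*R.from_euler('x',180,degrees=True)
def plan(way,g,s=None):
    """way: list of (pos, Rot, nrows)"""
    s=s or state();p=np.array(s["position"]);q=R.from_quat(s["ee_rot"])
    for P,Q,n in way:
        P=np.array(P,float);dq=(q.inv()*Q).as_rotvec()
        for k in range(n):
            t=q.inv().apply((P-p)/(n-k));a=(q.inv()*Q).as_rotvec()/(n-k)
            row=[*t.round(1),*np.degrees(a).round(2),g];print(",".join(f"{v:g}" for v in row))
            p=p+q.apply(row[:3]);q=q*R.from_rotvec(np.radians(row[3:6]))
def show():
    s=state();q=R.from_quat(s["ee_rot"]);x=q.apply([1,0,0]);z=q.apply([0,0,1])
    print("t %.2f"%s["time"],"p",s["position"].round(1),"yaw %.1f"%np.degrees(np.arctan2(x[1],x[0])),"z",z.round(3),"F",s["wrist_force"].round(1),"T",s["ft_torque"].round(2),"w %.1f"%s["grip_width"],"q",s["q"].round(2))
E
python3 - <<'E'
from h import *
Q=tool(22.5,0);print(Q.as_matrix().round(2))
s=state();q=R.from_quat(s["ee_rot"]);print(np.degrees((q.inv()*Q).as_rotvec()))
plan([((440,250,235),R.from_euler('z',-45,degrees=True)*q,9),((460,-100,230),R.from_euler('z',-90,degrees=True)*q,9),((394,-345,180),Q,8)],87)
E
```

```text
[[ 0.92  0.38  0.  ]
 [ 0.38 -0.92 -0.  ]
 [-0.    0.   -1.  ]]
[-3.57226381e-02  9.89823162e-02  1.30643196e+02]
-31.1,-22.5,-0.5,0,0.01,5,87
-32.9,-19.7,-0.5,0,0.01,5,87
-34.5,-16.8,-0.6,0,0.01,5,87
-35.8,-13.7,-0.5,0,0.01,5,87
-36.9,-10.6,-0.6,0,0.01,5,87
-37.7,-7.3,-0.6,0,0,5,87
-38.2,-4,-0.5,0,0.01,5,87
-38.3,-0.6,-0.6,0,0,5,87
-38.3,2.7,-0.6,0,0.01,5,87
-37.6,-10,0.6,0,0.01,5,87
-38.4,-6.7,0.6,0,0.01,5,87
-38.8,-3.3,0.6,0,0.01,5,87
-39,0.1,0.5,0,0.01,5,87
-38.8,3.5,0.5,-0,0,5,87
-38.3,6.8,0.6,-0,0.01,5,87
-37.6,10.2,0.5,-0,0,5,87
-36.6,13.4,0.5,-0,0.01,5,87
-35.3,16.5,0.6,-0,0,5,87
-31,6.5,6.2,-0.01,0,5.08,87
-30.4,9.2,6.3,-0.01,0.01,5.08,87
-29.4,11.9,6.2,-0.01,0,5.08,87
-28.2,14.4,6.2,-0.01,0.01,5.08,87
-26.9,16.9,6.3,-0.01,0,5.08,87
-25.3,19.1,6.2,-0.01,0.01,5.08,87
-23.5,21.3,6.3,-0.01,0,5.08,87
-21.4,23.4,6.2,-0.01,0.01,5.08,87
```

```bash
python3 -m inch '[-31,-22,0,0,0,5,87, -33,-20,0,0,0,5,87, -34,-17,0,0,0,5,87, -36,-14,0,0,0,5,87, -37,-11,0,0,0,5,87]'; python3 -c "
from h import *
show()"
```

```text
time: 0.52
position: [363.9, 387.8, 225.8]
ee_rot: [0.437, 0.899, -0.002, -0.003]
wrist_force: [1.0, 0.9, 0.1]
grip_width: 87.3
t 0.52 p [363.9 387.8 225.8] yaw 128.2 z [-0.007 -0.001 -1.   ] F [1.  0.9 0.1] T [-0.02  0.01 -0.01] w 87.3 q [-1.01  0.26  0.12  1.83 -0.04  1.06 -0.2 ]
```

```bash
python3 -m inch '[-38,-7,0,0,0,5,87, -38,-4,0,0,0,5,87, -38,0,0,0,0,5,87, -38,3,0,0,0,5,87, -38,-8,0,0,0,5,87]'; python3 -m inch '[-38,-7,0,0,0,5,87, -39,-3,0,0,0,5,87, -39,0,0,0,0,5,87, -39,3,0,0,0,5,87, -38,7,0,0,0,5,87]';python3 -c "
from h import *
show()
plan([((394,-345,180),tool(22.5,0),12)],60)"
```

```text
time: 0.93
position: [440.6, 203.9, 224.8]
ee_rot: [0.63, 0.777, -0.003, -0.002]
wrist_force: [1.4, -0.1, -0.6]
grip_width: 86.7
time: 1.35
position: [443.8, -0.7, 224.3]
ee_rot: [0.79, 0.612, -0.004, -0.002]
wrist_force: [0.3, 0.3, -0.2]
grip_width: 87.1
t 1.35 p [443.8  -0.7 224.3] yaw 75.5 z [-0.008 -0.002 -1.   ] F [ 0.3  0.3 -0.2] T [-0.02 -0.01  0.03] w 87.1 q [-0.57  0.1   0.5   2.04 -0.06  1.02 -0.29]
-28.8,3.2,3.8,-0.02,0.03,4.42,60
-28.5,5.4,3.8,-0.02,0.03,4.42,60
-28,7.6,3.7,-0.02,0.03,4.42,60
-27.3,9.7,3.7,-0.02,0.03,4.42,60
-26.5,11.8,3.7,-0.02,0.03,4.42,60
-25.5,13.8,3.7,-0.02,0.04,4.42,60
-24.4,15.7,3.7,-0.03,0.04,4.42,60
-23.1,17.5,3.7,-0.03,0.03,4.42,60
-21.7,19.2,3.7,-0.02,0.03,4.42,60
-20.1,20.8,3.7,-0.02,0.04,4.42,60
-18.5,22.4,3.7,-0.03,0.04,4.42,60
-16.7,23.7,3.8,-0.03,0.03,4.42,60
```

```bash
python3 -m inch '[-29,3,3,0,0,4.5,60, -28.5,5,3,0,0,4.5,60, -28,8,3,0,0,4.5,60, -27,10,3,0,0,4.5,60, -26.5,12,3,0,0,4.5,60]'; python3 -m inch '[-25.5,14,3,0,0,4.5,60, -24.5,16,3,0,0,4.5,60, -23,18,3,0,0,4.5,60, -21.5,19,3,0,0,4.5,60, -20,20,3,0,0,4.5,60]';python3 -c "
from h import *
show()
plan([((394,-345,180),tool(22.5,0),4)],60)"
```

```text
time: 1.77
position: [419.1, -154.0, 209.8]
ee_rot: [0.9, 0.435, -0.003, -0.001]
wrist_force: [-0.5, 0.6, -0.3]
grip_width: 60.7
time: 2.18
position: [389.5, -302.6, 194.3]
ee_rot: [0.97, 0.242, -0.002, -0.0]
wrist_force: [0.1, 0.4, 0.1]
grip_width: 60.0
t 2.18 p [ 389.5 -302.6  194.3] yaw 28.0 z [-0.005 -0.001 -1.   ] F [0.1 0.4 0.1] T [-0.03  0.04 -0.03] w 60.0 q [-0.11  0.28  0.82  1.99 -0.24  0.97 -0.26]
-4,9.9,3.6,-0.02,0.07,1.37,60
-3.7,10,3.6,-0.02,0.06,1.37,60
-3.5,10.1,3.6,-0.03,0.07,1.38,60
-3.2,10.1,3.5,-0.02,0.06,1.37,60
```

```bash
python3 -m inch '[-4,11,3,0,0.2,1.4,50, -4,11,3,0,0.2,1.4,50, -3.5,11,3,0,0,1.4,50, -3,11,3,0,0,1.4,50, 0,0,0,0,0,0,50]';python3 -c "
from h import *
show()
cv2.imwrite('pics/t1.png',read_camera('top')[:,:,::-1])
plan([((394,-345,54),tool(22.5,0),8)],50)"
```

```text
time: 2.6
position: [390.9, -357.0, 180.5]
ee_rot: [0.983, 0.185, -0.001, -0.0]
wrist_force: [-0.3, 0.4, 0.3]
grip_width: 49.9
t 2.60 p [ 390.9 -357.   180.5] yaw 21.3 z [-0.002  0.    -1.   ] F [-0.3  0.4  0.3] T [ 0.04  0.13 -0.  ] w 49.9 q [ 0.01  0.38  0.82  1.93 -0.33  0.98 -0.21]
0.9,-1.1,15.8,-0.01,0.01,-0.14,50
0.9,-1.1,15.8,-0.01,0.01,-0.14,50
0.9,-1.1,15.8,-0.01,0.01,-0.14,50
0.9,-1.1,15.8,-0.02,0.01,-0.15,50
0.9,-1.1,15.8,-0.01,0.01,-0.14,50
0.9,-1.1,15.8,-0.02,0.01,-0.15,50
0.9,-1.1,15.9,-0.01,0.01,-0.14,50
0.9,-1.1,15.8,-0.02,0.01,-0.15,50
```

View pics/t1.png

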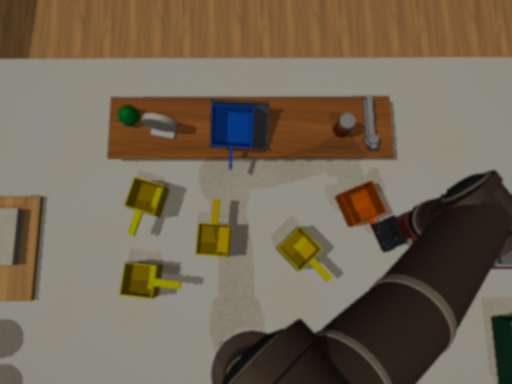

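```bash
python3 -m inch '[3,-4.5,12,0,0,-0.5,50, 3,-4.5,20,0,0,-0.5,50, 1.3,0,24,0,0,-0.2,50, 0,0,24,0,0,0,50, 0,0,0,0,0,0,50]';python3 -c "
from h import *
show()
plan([((394,-345,54),tool(22.5,0),3)],50)"
```

```text
time: 3.07
position: [395.4, -340.7, 99.3]
ee_rot: [0.98, 0.199, 0.001, -0.001]
wrist_force: [-1.5, 1.6, 0.5]
grip_width: 50.1
t 3.07 p [ 395.4 -340.7   99.3] yaw 23.0 z [ 0.001  0.002 -1.   ] F [-1.5  1.6  0.5] T [0.04 0.19 0.04] w 50.1 q [ 0.06  0.48  0.73  2.01 -0.44  0.81 -0.12]
-1,1.2,15.1,-0.04,-0.03,0.17,50
-1,1.1,15.1,-0.04,-0.03,0.17,50
-1,1.1,15.1,-0.03,-0.03,0.17,50
```

```bash
python3 -m inch '[-1,2,16,0,0,0,50, -1,2,16,0,0,0,50, 0,0,12,0,0,0,50, 0,0,0,0,0,0,50, 0,0,0,0,0,0,50]';python3 -c "
from h import *
show()
plan([((394.3,-345.2,54),tool(22.5,0),1)],50)"
```

```text
time: 3.48
position: [396.7, -342.3, 57.1]
ee_rot: [0.979, 0.202, 0.001, -0.002]
wrist_force: [-0.9, -1.0, -0.2]
grip_width: 50.4
t 3.48 p [ 396.7 -342.3   57.1] yaw 23.3 z [ 0.002  0.004 -1.   ] F [-0.9 -1.  -0.2] T [-0.03  0.16 -0.07] w 50.4 q [ 0.12  0.55  0.67  2.03 -0.51  0.73 -0.06]
-3.4,1.7,3.1,-0.19,-0.18,0.84,50
```

```bash
python3 -m inch '[-3,1.7,3.2,-0.2,-0.2,0.4,40, 0,0,0,0,0,0,25, 0,0,0,0,0,0,15, 0,0,0,0,0,0,8, 0,0,0,0,0,0,8]';python3 -c "
from h import *
show()"
```

```text
time: 3.9
position: [396.2, -345.9, 57.2]
ee_rot: [0.98, 0.199, 0.002, 0.002]
wrist_force: [-1.1, 0.7, -0.3]
grip_width: 20.2
t 3.90 p [ 396.2 -345.9   57.2] yaw 22.9 z [ 0.004 -0.002 -1.   ] F [-1.1  0.7 -0.3] T [-0.03  0.11  0.02] w 20.2 q [ 0.12  0.55  0.67  2.03 -0.51  0.73 -0.06]
```

```bash
python3 -m inch '[0,0,3,0,0,0,16, 0,0,3,0,0,0,5, 0,0,0,0,0,0,5, 0,0,0,0,0,0,5, 0,0,0,0,0,0,5]';python3 -c "
from h import *
show()"
```

```text
time: 4.32
position: [396.5, -346.5, 52.3]
ee_rot: [0.98, 0.199, 0.003, 0.002]
wrist_force: [-0.5, 1.4, 2.3]
grip_width: 13.9
t 4.32 p [ 396.5 -346.5   52.3] yaw 22.9 z [ 0.006 -0.002 -1.   ] F [-0.5  1.4  2.3] T [ 0.16  0.29 -0.  ] w 13.9 q [ 0.13  0.55  0.66  2.04 -0.52  0.71 -0.05]
```

```bash
python3 -m inch '[0,0,-5,0,0,0,5, 0,0,-10,0,0,0,5, 0,0,-20,0,0,0,5, 0,0,-20,0,0,0,5, 0,0,-20,0,0,0,5]';python3 -c "
from h import *
show()"; python3 -m inch '[0,0,-20,0,0,0,5, 0,0,-20,0,0,0,5, 0,0,-20,0,0,0,5, 0,0,-10,0,0,0,5, 0,0,0,0,0,0,5]';python3 -c "
from h import *
show()
for n in ('top','scene'): cv2.imwrite('pics/%s2.png'%n,cv2.resize(read_camera(n)[:,:,::-1],(768,576)))
"
```

```text
time: 4.73
position: [392.5, -344.3, 126.8]
ee_rot: [0.98, 0.198, -0.002, -0.001]
wrist_force: [0.7, -0.5, -0.2]
grip_width: 13.9
t 4.73 p [ 392.5 -344.3  126.8] yaw 22.9 z [-0.004  0.002 -1.   ] F [ 0.7 -0.5 -0.2] T [-0.09  0.17 -0.06] w 13.9 q [ 0.04  0.44  0.77  1.99 -0.4   0.87 -0.15]
time: 5.15
position: [392.0, -345.5, 205.5]
ee_rot: [0.98, 0.197, -0.001, 0.0]
wrist_force: [0.5, 0.6, -2.0]
grip_width: 13.2
t 5.15 p [ 392.  -345.5  205.5] yaw 22.8 z [-0.002 -0.001 -1.   ] F [ 0.5  0.6 -2. ] T [-0.13  0.2   0.08] w 13.2 q [-0.04  0.33  0.85  1.91 -0.29  1.02 -0.24]
```

View pics/scene2.png

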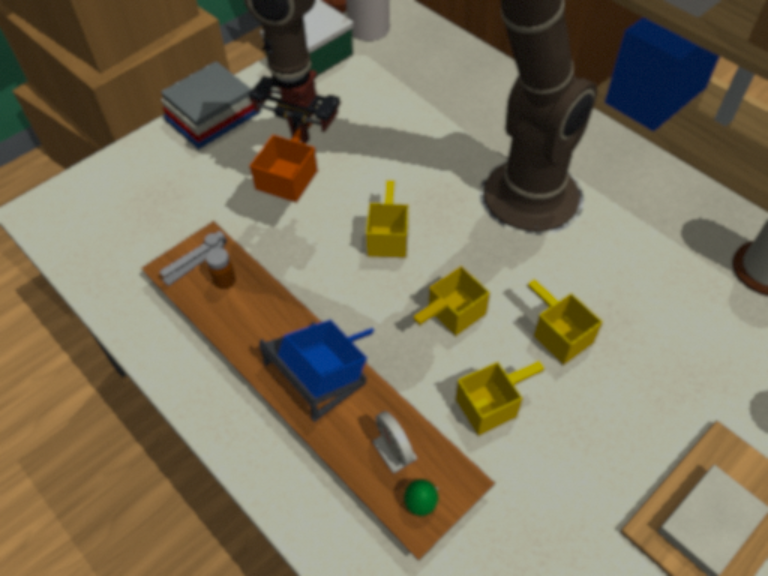

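View pics/top2.png

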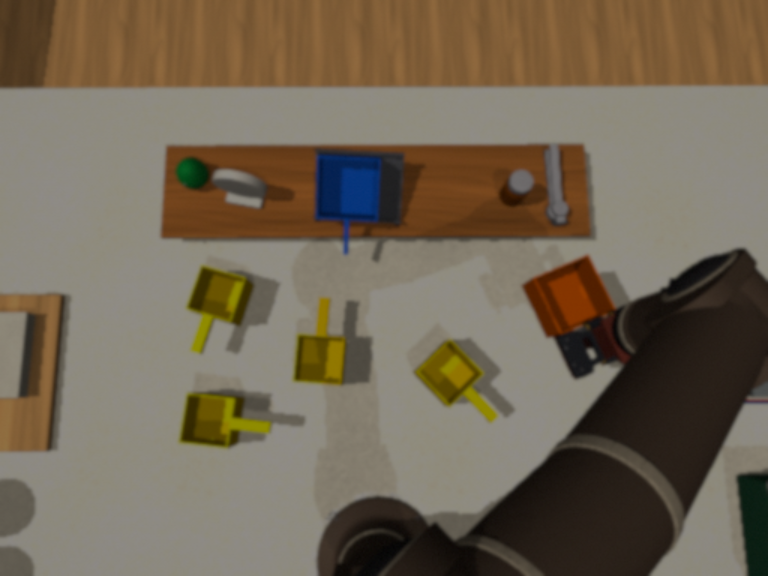

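```bash
cat >> h.py <<'E'
B=np.array([695.7,51.6,90.]);PSI=-2.9
def cr(v): return B+R.from_euler('zy',[PSI,-26],degrees=True).apply(v)
def crinv(p): return R.from_euler('zy',[PSI,-26],degrees=True).inv().apply(np.array(p)-B)
E
python3 -c "
from h import *
print(cr([-78.5,0,140]))
plan([((450,-160,240),tool(12,0),8),((510,45,245),tool(-2.9,12),8),(cr([-78.5,0,145]),tool(-2.9,26),5)],5)"
```

```text
[563.86306299  55.5715458  181.46310111]
15.7,-18.5,-4.6,-0.01,0.02,1.35,5
15.2,-18.8,-4.6,-0.01,0.03,1.35,5
14.8,-19.2,-4.6,-0.01,0.03,1.35,5
14.3,-19.5,-4.6,-0.01,0.02,1.34,5
13.9,-19.9,-4.5,-0.01,0.03,1.35,5
13.4,-20.2,-4.6,-0.01,0.02,1.34,5
12.9,-20.5,-4.5,-0.01,0.03,1.35,5
12.5,-20.8,-4.5,-0.02,0.02,1.34,5
12.7,-23.5,-0.6,-0.12,1.5,1.86,5
11.9,-23.9,-0.4,-0.12,1.5,1.86,5
11.1,-24.3,-0.1,-0.12,1.5,1.85,5
10.3,-24.6,0.1,-0.12,1.5,1.86,5
9.5,-24.9,0.3,-0.12,1.5,1.85,5
8.7,-25.2,0.5,-0.12,1.5,1.86,5
7.9,-25.5,0.7,-0.12,1.5,1.85,5
7,-25.8,0.9,-0.11,1.5,1.86,5
7.5,-2.5,13.7,0.14,2.8,-0,5
6.9,-2.5,14.1,0.14,2.79,-0,5
6.2,-2.4,14.4,0.14,2.8,-0,5
5.5,-2.4,14.6,0.14,2.79,-0,5
4.7,-2.4,14.9,0.14,2.8,-0,5
```

```bash
python3 -m inch '[10,-12,-5,0,0,1,5, 16,-18,-5,0,0,1.4,5, 15,-19,-5,0,0,1.4,5, 15,-19,-5,0,0,1.4,5, 14,-19,-5,0,0,1.4,5]';python3 -m inch '[14,-20,-5,0,0,1.4,5, 13,-20,-5,0,0,1.4,5, 13,-21,-5,0,0,1.4,5, 13,-23,-1,0,1.5,1.8,5, 12,-24,0,0,1.5,1.8,5]';python3 -c "
from h import *
show()
plan([((510,45,245),tool(-2.9,12),6),(cr([-78.5,0,145]),tool(-2.9,26),5)],5)"
```

```text
time: 5.67
position: [422.6, -238.6, 222.3]
ee_rot: [0.991, 0.133, -0.008, -0.001]
wrist_force: [1.1, -0.4, -1.5]
grip_width: 13.8
time: 6.08
position: [462.0, -111.9, 232.5]
ee_rot: [0.998, 0.062, 0.013, -0.003]
wrist_force: [0.8, 0.0, -1.8]
grip_width: 13.7
t 6.08 p [ 462.  -111.9  232.5] yaw 7.1 z [ 0.026  0.008 -1.   ] F [ 0.8  0.  -1.8] T [-0.05  0.22 -0.03] w 13.7 q [-0.61  0.16  0.86  2.   -0.16  1.02 -1.12]
11.2,-25,-1.7,-0.14,1.75,1.66,5
10.6,-25.3,-1.4,-0.14,1.75,1.66,5
9.9,-25.6,-1.1,-0.14,1.75,1.66,5
9.1,-25.8,-0.9,-0.14,1.75,1.66,5
8.4,-26.1,-0.7,-0.15,1.75,1.65,5
7.7,-26.3,-0.5,-0.14,1.75,1.66,5
7.5,-2.5,13.7,0.14,2.8,-0,5
6.9,-2.5,14.1,0.14,2.8,-0,5
6.2,-2.4,14.4,0.14,2.79,-0,5
5.4,-2.4,14.6,0.14,2.8,-0,5
4.8,-2.3,14.9,0.15,2.79,-0,5
```

```bash
python3 -m inch '[11,-25,-2,0,1.7,1.6,5, 10,-25,-2,0,1.7,1.6,5, 10,-25,-1,0,1.7,1.6,5, 9,-26,-1,0,1.7,1.6,5, 8,-20,-1,0,1.7,1.6,5]';python3 -c "
from h import *
show()
plan([((510,45,245),tool(-2.9,12),2),(cr([-78.5,0,145]),tool(-2.9,26),6)],5)"
```

```text
time: 6.5
position: [497.5, 20.3, 237.7]
ee_rot: [0.996, -0.011, 0.084, -0.008]
wrist_force: [-0.5, -0.2, -1.2]
grip_width: 14.0
t 6.50 p [497.5  20.3 237.7] yaw -1.4 z [ 0.168  0.015 -0.986] F [-0.5 -0.2 -1.2] T [-0.07  0.42 -0.02] w 14.0 q [-0.87  0.08  0.79  2.06 -0.07  0.86 -1.64]
6.5,-12.5,-2.4,-0.39,1.18,0.77,5
6.3,-12.6,-2.3,-0.38,1.18,0.78,5
6.3,-2.1,11.4,0.12,2.33,-0,5
5.8,-2.1,11.7,0.12,2.33,-0,5
5.3,-2,11.9,0.12,2.33,-0,5
4.9,-2,12.1,0.11,2.33,-0,5
4.3,-2,12.3,0.12,2.33,-0,5
3.9,-2,12.4,0.11,2.34,-0,5
```

```bash
python3 -m inch '[6,-12,-2,-0.4,1.2,0.8,5, 6,-8,-2,-0.4,1.2,0.6,5, 6,-3,8,0,2.3,0,5, 6,-2,10,0,2.3,0,5, 5,-2,10,0,2.3,0,5]';python3 -c "
from h import *
show()
plan([(cr([-78.5,0,145]),tool(-2.9,26),4)],5)"
```

```text
time: 6.92
position: [530.7, 54.6, 215.7]
ee_rot: [0.986, -0.021, 0.164, -0.001]
wrist_force: [-0.3, -0.4, -2.1]
grip_width: 13.7
t 6.92 p [530.7  54.6 215.7] yaw -2.5 z [ 0.323 -0.006 -0.946] F [-0.3 -0.4 -2.1] T [-0.01  0.69 -0.02] w 13.7 q [-0.94  0.09  0.76  2.14  0.01  0.61 -1.82]
4.9,-0.5,9.5,0.16,1.78,0.15,5
4.6,-0.5,9.7,0.16,1.78,0.15,5
4.3,-0.4,9.8,0.16,1.77,0.15,5
4,-0.4,10,0.17,1.78,0.14,5
```

```bash
python3 -m inch '[5,-0.5,9,0,1.8,0.1,5, 5,-0.5,10,0,1.8,0.1,5, 4,-0.5,10,0,1.8,0.1,5, 4,-0.5,6,0.2,1.6,0.1,5, 0,0,0,0,0,0,5]';python3 -c "
from h import *
show()
print(crinv(state()['position']))
plan([(cr([-78.5,0,145]),tool(-2.9,26),1)],5)
for n in ('top','scene'): cv2.imwrite('pics/%s3.png'%n,read_camera(n)[:,:,::-1])
t=cv2.imread('pics/top3.png');s=cv2.imread('pics/scene3.png')
def crop(im,x0,y0,w,h,k): return cv2.convertScaleAbs(cv2.resize(im[y0:y0+h,x0:x0+w],None,fx=k,fy=k,interpolation=cv2.INTER_CUBIC),alpha=1.4)
cv2.imwrite('pics/c6.png',crop(t,190,70,100,100,6));cv2.imwrite('pics/c7.png',crop(s,160,160,120,100,6))
"
```

```text
time: 7.33
position: [554.4, 55.6, 178.8]
ee_rot: [0.975, -0.022, 0.22, 0.002]
wrist_force: [-1.2, -0.3, -1.1]
grip_width: 13.7
t 7.33 p [554.4  55.6 178.8] yaw -2.6 z [ 0.429 -0.013 -0.903] F [-1.2 -0.3 -1.1] T [-0.05  0.89  0.04] w 13.7 q [-0.92  0.17  0.74  2.23 -0.03  0.36 -1.81]
[-88.19241764  -0.4200544  141.80882846]
9.7,-0.3,-3.3,0.77,0.53,0.52,5
```

View pics/c6.png

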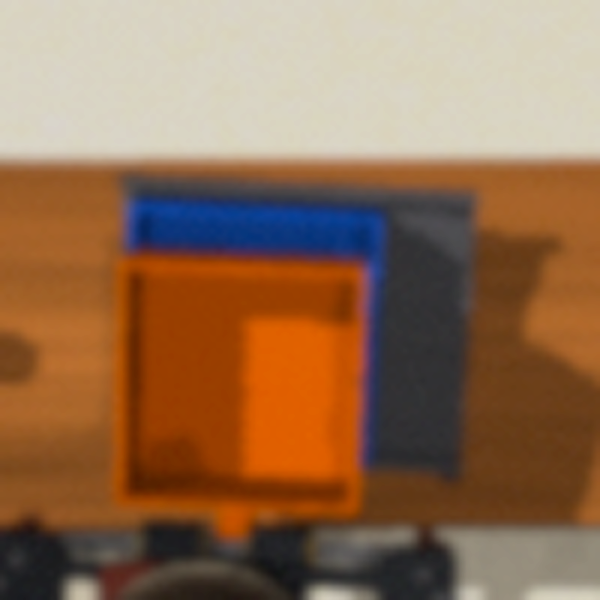

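View pics/c7.png

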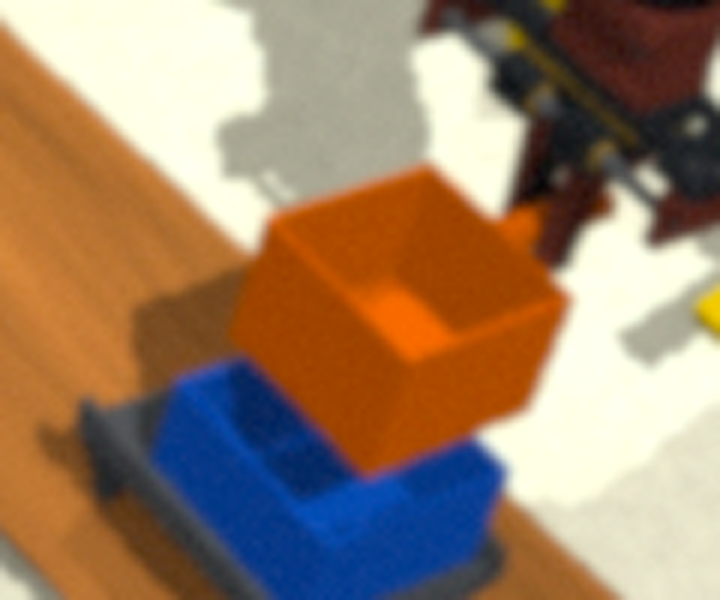

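```bash
cat > kin.py <<'E'
from h import *
data=[([-1.17014712,0.4118856,-0.01271746,1.59706001,0.00559769,1.13430461,-0.08220419],[282.2,557.1,229.8],[.2322714,.9726507,-.0008,-.00013]),
([-1.01,0.26,0.12,1.83,-0.04,1.06,-0.2],[363.9,387.8,225.8],[0.437,0.899,-0.002,-0.003]),
([0.01,0.38,0.82,1.93,-0.33,0.98,-0.21],[390.9,-357.0,180.5],[0.983,0.185,-0.001,-0.0]),
([-0.57,0.1,0.5,2.04,-0.06,1.02,-0.29],[443.8,-0.7,224.3],[0.79,0.612,-0.004,-0.002]),
([0.12,0.55,0.67,2.03,-0.51,0.73,-0.06],[396.7,-342.3,57.1],[0.979,0.202,0.001,-0.002]),
([-0.92,0.17,0.74,2.23,-0.03,0.36,-1.81],[554.4,55.6,178.8],[0.975,-0.022,0.22,0.002]),
([-0.61,0.16,0.86,2.0,-0.16,1.02,-1.12],[462.0,-111.9,232.5],[0.998,0.062,0.013,-0.003]),
]
def Z(a):return R.from_euler('z',a)
def Y(a):return R.from_euler('y',a)
def fk(q,P,sg):
    h,l1,l2,L,a,b,y0,t7=P
    r=Z(y0+sg[0]*q[0])*Y(q[1]);
    e=np.array([0,0,h])+r.apply([a,0,l1])*1
    r=r*Z(sg[1]*q[2])
    e=np.array([0,0,h])+r.apply([a,0,l1])
    r=r*Y(q[3]); w=e+r.apply([-b,0,l2])
    r=r*Z(sg[2]*q[4])*Y(q[5]);r=r*Z(sg[3]*q[6]+t7)
    return w+r.apply([0,0,L]),r
def fit():
    best=None
    for sg in np.array(np.meshgrid(*[[1,-1]]*4)).T.reshape(-1,4):
      for t7 in(0,1.57,3.14,-1.57):
        def f(P):
            o=[]
            for q,p,e in data:
                x,r=fk(q,P,sg);o+=list(x-p)+list((R.from_quat(e).inv()*r).as_rotvec()*300)
            return np.array(o)
        s=least_squares(f,[300,400,400,200,0,0,0,t7],loss='soft_l1',f_scale=10)
        if best is None or s.cost<best[0]: best=(s.cost,s.x,sg,f(s.x))
    return best
if __name__=="__main__":
    b=fit();print(b[0],b[1].round(2),b[2],b[3].reshape(-1,6).round(1))
    import pickle;pickle.dump(b[1:3],open('kin.pkl','wb'))
E
python3 kin.py
```

```text
284.5109471672945 [ 2.8738e+02  5.0340e+02  4.3074e+02  3.5207e+02  2.3330e+01  2.7880e+01
 -8.0000e-02 -1.6815e+02] [-1 -1 -1 -1] [[  1.7  -1.2  -0.    0.    0.    0.6]
 [ -2.4   9.5   1.3   0.2  -0.2  -1.9]
 [ -7.3   3.2  -4.5   2.   -0.8  -0.9]
 [  2.2  12.1   6.   -0.6   1.7  -0.3]
 [  0.5  -5.6  -6.9  -1.1  -0.5   2. ]
 [ -0.5  -5.2  -0.1 -10.7  -2.2   0.5]
 [ -4.4   2.2   3.6  -0.1   0.1   0.1]]
```

```bash
cat > ik.py <<'E'
from kin import *
import pickle
P,sg=pickle.load(open('kin.pkl','rb'))
def ik(p,Rt,q3,q0):
    def f(v):
        q=[v[0],v[1],q3,*v[2:]];x,r=fk(q,P,sg);return np.r_[(x-p)/300,(r.inv()*Rt).as_rotvec()]
    s=least_squares(f,np.delete(q0,2));return np.insert(s.x,2,q3),np.abs(s.fun).max()
E
python3 - <<'E'
from ik import *
q0=[-.92,.17,.74,2.23,-.03,.36,-1.81]
for cx,cz,tl in((-78.5,142,26),(-78.5,55,26),(-78.5,55,16),(-78.5,55,8)):
    for q3 in(.74,.4,0,-.4,-.8,1.1):
        q,e=ik(cr([cx,0,cz]),tool(-2.9,tl),q3,q0);print(cz,tl,q3,q.round(2),round(e,4))
# min-norm diff IK
q=np.array(q0);tg=cr([-78.5,0,55])
for k in range(60):
    x,r=fk(q,P,sg);e=np.r_[(tg-x)/300,(tool(-2.9,26)*r.inv()).as_rotvec()]
    J=np.zeros((6,7))
    for i in range(7):
        d=q.copy();d[i]+=1e-5;x2,r2=fk(d,P,sg);J[:,i]=np.r_[(x2-x)/300,(r2*r.inv()).as_rotvec()]/1e-5
    q=q+np.linalg.pinv(J)@e*.1
print(q.round(2))
E
```

```text
142 26 0.74 [-0.89  0.17  0.74  2.23 -0.2   0.34 -1.63] 0.0
142 26 0.4 [-0.58  0.14  0.4   2.23 -0.    0.34 -1.82] 0.0
142 26 0 [-0.22  0.13  0.    2.23  0.18  0.34 -1.99] 0.0
142 26 -0.4 [ 0.15  0.14 -0.4   2.23  0.35  0.36 -2.15] 0.0
142 26 -0.8 [ 0.51  0.18 -0.8   2.23  3.69 -0.39 -5.48] 0.0
142 26 1.1 [-1.19  0.25  1.1   2.23 -0.53  0.39 -1.32] 0.0
55 26 0.74 [-0.82  0.41  0.74  2.21 -0.97  0.27 -0.91] 0.0
55 26 0.4 [-0.54  0.34  0.4   2.21 -0.47  0.18 -1.37] 0.0
55 26 0 [-0.2   0.32  0.    2.21  0.33  0.17 -2.13] 0.0
55 26 -0.4 [ 0.14  0.34 -0.4   2.21  0.88  0.25 -2.66] 0.0
55 26 -0.8 [ 0.46  0.42 -0.8   2.21  1.2   0.39 -2.93] 0.0
55 26 1.1 [-1.07  0.56  1.1   2.21 -1.29  0.48 -0.64] 0.0
55 16 0.74 [-0.78  0.46  0.74  2.06 -0.61  0.52 -1.26] 0.0
55 16 0.4 [-0.52  0.39  0.4   2.06 -0.29  0.46 -1.54] 0.0
55 16 0 [-0.19  0.37  0.    2.06  0.07  0.44 -1.87] 0.0
55 16 -0.4 [ 0.14  0.39 -0.4   2.06  0.41  0.48 -2.18] 0.0
55 16 -0.8 [ 0.44  0.48 -0.8   2.06  0.76  0.58 -2.48] 0.0
55 16 1.1 [-1.01  0.62  1.1   2.06 -0.95  0.69 -0.97] 0.0
55 8 0.74 [-0.74  0.53  0.74  1.92 -0.53  0.73 -1.33] 0.0
55 8 0.4 [-0.49  0.45  0.4   1.92 -0.26  0.67 -1.56] 0.0
55 8 0 [-0.18  0.42  0.    1.92  0.02  0.65 -1.82] 0.0
55 8 -0.4 [ 0.13  0.45 -0.4   1.92  0.31  0.68 -2.07] 0.0
55 8 -0.8 [ 0.42  0.55 -0.8   1.92 -2.53 -0.77  0.81] 0.0
55 8 1.1 [-0.96  0.69  1.1   1.92 -0.84  0.89 -1.08] 0.0
[-0.5   0.34  0.35  2.21 -0.37  0.17 -1.47]
```

```bash
python3 -c "
from h import *
plan([((490,40,230),tool(-2.9,8),6),((445,-60,200),tool(0,0),5),((442,-60,110),tool(0,0),5)],5)"
```

```text
-6,3,-12.1,-0.01,-2.9,0.06,5
-6.6,3,-11.8,-0.01,-2.9,0.06,5
-7.2,3,-11.4,-0.02,-2.9,0.06,5
-7.8,3.1,-11.1,-0.01,-2.9,0.06,5
-8.4,3.1,-10.7,-0.02,-2.9,0.07,5
-8.8,3,-10.2,-0.01,-2.91,0.06,5
-8.7,20.5,4.7,-0.04,-1.6,-0.58,5
-8.8,20.4,5,-0.04,-1.6,-0.58,5
-8.9,20.3,5.2,-0.04,-1.6,-0.58,5
-8.9,20.2,5.5,-0.04,-1.6,-0.58,5
-9,20,5.7,-0.04,-1.59,-0.57,5
-0.6,0,18,-0,-0,-0,5
-0.6,0,18,-0,-0,-0,5
-0.6,0,18,-0,-0,-0,5
-0.6,0,18,-0,-0,-0,5
-0.6,0.1,18,-0,-0,-0,5
```

```bash
python3 -m inch '[-6,3,-12,0,-2.9,0,5, -7,3,-12,0,-2.9,0,5, -7,3,-12,0,-2.9,0,5, -8,3,-11,0,-2.9,0,5, -8,3,-11,0,-2.9,0,5]';python3 -m inch '[-9,6,-8,0,-2.9,0,5, -9,20,4,0,-1.6,-0.6,5, -9,20,5,0,-1.6,-0.6,5, -9,20,5,0,-1.6,-0.6,5, -9,20,5,0,-1.6,-0.6,5]';python3 -c "
from h import *
show()
plan([((442,-60,80),tool(0,0),6)],5)"
```

```text
time: 7.85
position: [494.8, 42.1, 222.7]
ee_rot: [0.996, -0.021, 0.085, 0.0]
wrist_force: [0.9, 0.0, -1.3]
grip_width: 13.5
time: 8.27
position: [448.5, -41.0, 213.1]
ee_rot: [1.0, 0.005, 0.002, -0.004]
wrist_force: [-0.3, -0.3, -1.5]
grip_width: 13.8
t 8.27 p [448.5 -41.  213.1] yaw 0.5 z [ 0.004  0.008 -1.   ] F [-0.3 -0.3 -1.5] T [-0.    0.22  0.02] w 13.8 q [-0.73  0.14  0.81  2.06 -0.13  0.98 -1.42]
-1.2,3.3,22.2,-0.07,-0.04,0.09,5
-1.2,3.3,22.2,-0.07,-0.04,0.09,5
-1.2,3.3,22.1,-0.08,-0.04,0.09,5
-1.1,3.3,22.2,-0.07,-0.04,0.09,5
-1.1,3.2,22.1,-0.08,-0.04,0.08,5
-1.2,3.2,22.2,-0.07,-0.04,0.09,5
```

```bash
python3 -m inch '[-1,4,20,-0.1,0,0,5, -1,4,25,-0.1,0,0,5, -1,3,25,-0.1,0,0,5, -1,0,25,-0.1,0,0,5, 0,0,20,0,0,0,5]';python3 -c "
from h import *
show()
plan([((442,-60,54),tool(0,0),3)],5)"
```

```text
time: 8.68
position: [447.9, -57.2, 99.7]
ee_rot: [1.0, 0.002, 0.006, -0.002]
wrist_force: [-0.1, 1.0, -1.3]
grip_width: 13.7
t 8.68 p [447.9 -57.2  99.7] yaw 0.2 z [ 0.011  0.004 -1.   ] F [-0.1  1.  -1.3] T [0.03 0.24 0.01] w 13.7 q [-0.57  0.35  0.72  2.18 -0.36  0.71 -1.17]
-2.1,1,15.2,-0.07,-0.21,0.06,5
-2.1,1,15.2,-0.07,-0.22,0.07,5
-2.1,0.9,15.2,-0.08,-0.21,0.06,5
```

```bash
python3 -m inch '[-1,0,15,-0.1,-0.3,0,5, -1,0,12,-0.1,-0.3,0,5, -1,0,5,0,-0.2,0,5, -1,0,2,0,0,0,5, 0,0,1,0,0,0,5]';python3 -c "
from h import *
show()"
```

```text
time: 9.1
position: [442.4, -57.2, 60.9]
ee_rot: [1.0, 0.002, -0.005, -0.0]
wrist_force: [-0.3, 0.8, -1.5]
grip_width: 13.7
t 9.10 p [442.4 -57.2  60.9] yaw 0.2 z [-0.01   0.001 -1.   ] F [-0.3  0.8 -1.5] T [ 0.01  0.23 -0.03] w 13.7 q [-0.51  0.43  0.66  2.2  -0.43  0.65 -1.11]
```

```bash
python3 -m inch '[0,0,3,0,0.3,0,5, 0,0,3,0,0.3,0,5, 0,0,2,0,0,0,5, 0,0,2,0,0,0,5, 0,0,0,0,0,0,5]';python3 -c "
from h import *
show()"
```

```text
time: 9.52
position: [444.6, -56.7, 52.6]
ee_rot: [1.0, 0.002, 0.003, -0.001]
wrist_force: [0.2, 0.3, -1.5]
grip_width: 13.7
t 9.52 p [444.6 -56.7  52.6] yaw 0.2 z [ 0.007  0.002 -1.   ] F [ 0.2  0.3 -1.5] T [-0.02  0.25  0.02] w 13.7 q [-0.5   0.43  0.64  2.22 -0.46  0.61 -1.08]
```

```bash
python3 -m inch '[0,0,2,0,0,0,5, 0,0,2,0,0,0,5]';python3 -c "
from h import *
show()"
```

```text
time: 9.68
position: [444.0, -56.6, 50.5]
ee_rot: [1.0, 0.002, 0.003, -0.003]
wrist_force: [-11.0, 0.5, 32.0]
grip_width: 13.7
t 9.68 p [444.  -56.6  50.5] yaw 0.2 z [ 0.006  0.005 -1.   ] F [-11.    0.5  32. ] T [0.08 2.28 0.01] w 13.7 q [-0.49  0.44  0.64  2.22 -0.47  0.61 -1.07]
```

```bash
python3 -m inch '[0,0,-1,0,0,0,20, 0,0,0,0,0,0,40, 0,0,0,0,0,0,40]';python3 -c "
from h import *
show()
plan([((441.3,-56.6,55),tool(0.2,-14),4)],40)"
```

```text
time: 9.93
position: [444.9, -56.7, 52.6]
ee_rot: [1.0, 0.002, 0.004, -0.003]
wrist_force: [0.2, -0.5, -0.6]
grip_width: 29.8
t 9.93 p [444.9 -56.7  52.6] yaw 0.2 z [ 0.008  0.007 -1.   ] F [ 0.2 -0.5 -0.6] T [-0.02  0.14 -0.07] w 29.8 q [-0.49  0.43  0.64  2.22 -0.47  0.61 -1.08]
-0.9,-0,-0.6,-0.08,-3.62,0.01,40
-0.9,-0,-0.6,-0.08,-3.62,0,40
-1,-0.1,-0.5,-0.08,-3.62,0.01,40
-1,-0,-0.4,-0.09,-3.62,0,40
```

```bash
python3 -m inch '[-1,0,-0.6,-0.1,-3.6,0,40, -1,0,-0.6,-0.1,-3.6,0,40, -1,0,-0.6,-0.1,-3.6,0,40, -1,0,-0.6,-0.1,-3.6,0,40, 0,0,0,0,0,0,40]';python3 -c "
from h import *
show()
plan([((441.3,-56.6,55),tool(0.2,-14),1)],40)
for n in ('top','scene'): cv2.imwrite('pics/%s4.png'%n,read_camera(n)[:,:,::-1])
t=cv2.imread('pics/top4.png');s=cv2.imread('pics/scene4.png')
def crop(im,x0,y0,w,h,k): return cv2.convertScaleAbs(cv2.resize(im[y0:y0+h,x0:x0+w],None,fx=k,fy=k,interpolation=cv2.INTER_CUBIC),alpha=1.4)
cv2.imwrite('pics/c8.png',np.hstack([crop(t,230,140,60,80,6),crop(s,200,120,65,80,6)]))
"
```

```text
time: 10.35
position: [441.1, -56.3, 56.1]
ee_rot: [0.992, 0.002, -0.125, 0.0]
wrist_force: [0.8, -0.1, -0.0]
grip_width: 40.1
t 10.35 p [441.1 -56.3  56.1] yaw 0.2 z [-0.249 -0.001 -0.969] F [ 0.8 -0.1 -0. ] T [-0.03 -0.12  0.01] w 40.1 q [-0.49  0.58  0.67  2.02 -0.39  0.94 -1.15]
0.5,0.3,1,0.06,0.4,0.01,40
```

View pics/c8.png

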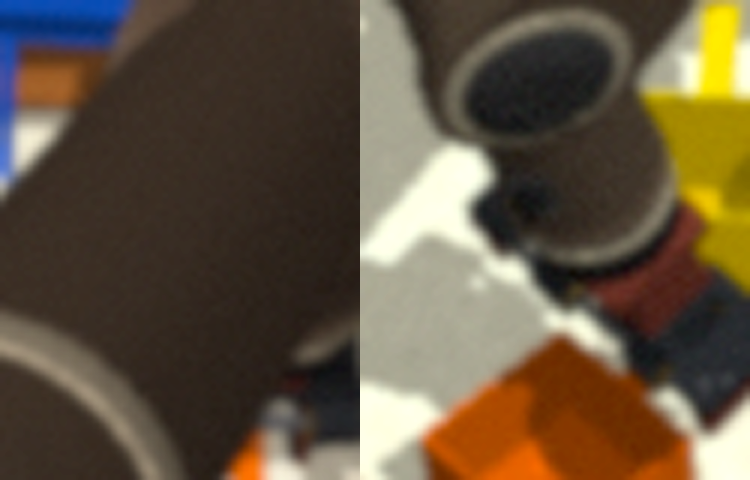

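```bash
python3 -c "
from h import *
s=cv2.imread('pics/scene4.png')
def crop(im,x0,y0,w,h,k): return cv2.convertScaleAbs(cv2.resize(im[y0:y0+h,x0:x0+w],None,fx=k,fy=k,interpolation=cv2.INTER_CUBIC),alpha=1.4)
cv2.imwrite('pics/c9.png',crop(s,190,150,90,90,6))
"
```

```text
(no output)
```

View pics/c9.png

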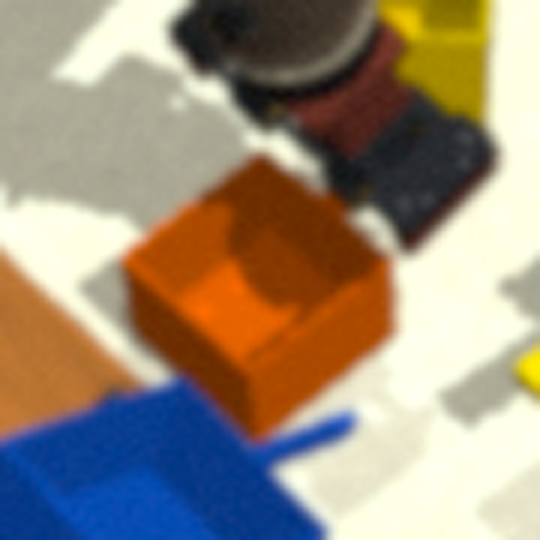

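```bash
python3 -c "
from h import *
C=[(253,367),(126,260),(260,156),(393,264)] # ++ +- -- -+
X=np.array([onz('scene',*pix(*c,190,150,6),71)[:2] for c in C]);print(X.round(1),X.mean(0))
e=(X[0]+X[1]-X[2]-X[3]);print(np.degrees(np.arctan2(e[1],e[0])),np.linalg.norm(e)/2)
"
```

```text
[[ 569.    -7.1]
 [ 572.3 -100.8]
 [ 478.8 -102.9]
 [ 476.    -4.2]] [524.01890447 -53.7433757 ]
-0.2562184689205048 93.29689760712617
```

```bash
python3 -m inch '[0,0,1.5,0,0,0,25, 0,0,0,0,0,0,10, 0,0,0,0,0,0,5, 0,0,0,0,0,0,5, 0,0,0,0,0,0,5]';python3 -c "
from h import *
show()"
```

```text
time: 10.87
position: [437.0, -56.9, 54.6]
ee_rot: [0.993, 0.0, -0.122, -0.001]
wrist_force: [-0.3, -0.3, -1.6]
grip_width: 14.1
t 10.87 p [437.  -56.9  54.6] yaw 0.0 z [-0.241  0.002 -0.97 ] F [-0.3 -0.3 -1.6] T [ 0.02 -0.18  0.02] w 14.1 q [-0.48  0.57  0.67  2.04 -0.39  0.93 -1.15]
```

```bash
python3 -c "
from h import *
print(cr([-86.3,0,142]))
plan([((437,-56.6,200),tool(0,-14),8),((480,20,235),tool(-2,-2),6),(cr([-86.3,0,150]),tool(-2.9,12),6)],5)"
```

```text
[555.98470521  55.96617073 179.84577316]
-4.4,-0.1,-17.6,-0.01,-0,0,5
-4.4,-0.1,-17.6,-0.01,-0,0,5
-4.4,-0.1,-17.7,-0.01,-0.01,0.01,5
-4.4,-0,-17.6,-0.01,-0,0,5
-4.4,-0,-17.7,-0.02,-0.01,0.01,5
-4.4,-0.1,-17.6,-0.01,-0,0,5
-4.3,-0,-17.7,-0.02,-0.01,0.01,5
-4.4,-0,-17.6,-0.01,-0,0,5
5.5,-12.8,-7.4,0.03,2,0.33,5
5.7,-12.8,-7.2,0.04,2,0.33,5
5.9,-12.8,-7,0.03,2,0.33,5
6.1,-12.9,-6.8,0.04,2,0.34,5
6.2,-12.9,-6.5,0.03,2,0.33,5
6.4,-13,-6.3,0.04,2,0.34,5
12.1,-6.4,7.6,0.1,2.33,0.15,5
11.8,-6.4,8.1,0.1,2.33,0.15,5
11.5,-6.5,8.5,0.1,2.33,0.15,5
11.1,-6.5,9,0.1,2.33,0.15,5
10.7,-6.5,9.5,0.1,2.33,0.15,5
10.2,-6.5,9.9,0.1,2.34,0.14,5
```

```bash
python3 -m inch '[-1,0,-5,0,0,0,5, -4,0,-15,0,0,0,5, -5,0,-20,0,0,0,5, -5,0,-20,0,0,0,5, -5,0,-20,0,0,0,5]';python3 -m inch '[-5,0,-20,0,0,0,5, -5,0,-20,0,0,0,5, -5,0,-20,0,0,0,5, 5,-12,-8,0,2,0.3,5, 6,-13,-7,0,2,0.3,5]';python3 -c "
from h import *
show()
plan([((480,20,240),tool(-2,-2),5),(cr([-86.3,0,150]),tool(-2.9,12),6)],5)"
```

```text
time: 11.28
position: [432.8, -56.9, 137.7]
ee_rot: [0.992, -0.0, -0.126, -0.001]
wrist_force: [0.2, 0.8, -1.7]
grip_width: 14.1
time: 11.7
position: [446.8, -34.9, 219.1]
ee_rot: [0.996, -0.009, -0.089, -0.0]
wrist_force: [0.0, -0.0, -2.1]
grip_width: 13.7
t 11.70 p [446.8 -34.9 219.1] yaw -1.0 z [-0.178  0.002 -0.984] F [ 0.  -0.  -2.1] T [-0.01  0.07  0.02] w 13.7 q [-0.68  0.28  0.8   1.93 -0.2   1.2  -1.38]
5.6,-11.1,-5.3,0.02,1.65,0.2,5
5.7,-11.1,-5.1,0.02,1.65,0.2,5
5.8,-11.1,-4.9,0.02,1.65,0.2,5
5.9,-11.2,-4.8,0.02,1.65,0.2,5
6.1,-11.2,-4.5,0.01,1.65,0.2,5
12.2,-6.4,8.4,0.1,2.33,0.15,5
11.8,-6.4,8.9,0.1,2.33,0.15,5
11.4,-6.5,9.4,0.1,2.33,0.15,5
11,-6.5,9.8,0.1,2.33,0.15,5
10.5,-6.5,10.3,0.1,2.33,0.15,5
10.1,-6.5,10.7,0.1,2.33,0.14,5
```

```bash
python3 -m inch '[6,-11,-5,0,1.6,0.2,5, 6,-11,-5,0,1.6,0.2,5, 6,-11,-5,0,1.6,0.2,5, 6,-11,-5,0,1.6,0.2,5, 8,-11,-2,0,1.8,0.2,5]';python3 -m inch '[12,-7,8,0,2.3,0.2,5, 12,-7,9,0,2.3,0.2,5, 11,-6,9,0,2.3,0.2,5, 11,-5,9,0,2.3,0.1,5, 9,-3,6,0,2,0,5]';python3 -c "
from h import *
show()
plan([(cr([-86.3,0,150]),tool(-2.9,12),3)],5)"
```

```text
time: 12.12
position: [482.9, 20.6, 241.2]
ee_rot: [1.0, -0.02, -0.013, -0.001]
wrist_force: [0.8, 0.3, -1.3]
grip_width: 13.3
time: 12.53
position: [542.4, 49.4, 205.3]
ee_rot: [0.996, -0.026, 0.09, -0.002]
wrist_force: [-0.4, -0.3, -1.3]
grip_width: 13.8
t 12.53 p [542.4  49.4 205.3] yaw -3.0 z [ 0.179 -0.001 -0.984] F [-0.4 -0.3 -1.3] T [-0.    0.49  0.02] w 13.8 q [-0.85  0.24  0.77  2.01 -0.2   0.79 -1.6 ]
2.1,-2.3,6.6,0.05,0.56,-0.01,5
2,-2.3,6.6,0.05,0.55,-0.01,5
2,-2.3,6.6,0.05,0.56,-0.01,5
```

```bash
python3 -m inch '[2,-2.5,6,0,0.6,0,5, 2,-2.5,6,0,0.6,0,5, 2,-2,6,0,0.6,0,5, 0,0,0,0,0,0,5]';python3 -c "
from h import *
show()
print(crinv(state()['position']))
plan([(cr([-86.3,0,150]),tool(-2.9,12),1)],5)
for n in ('top','scene'): cv2.imwrite('pics/%s5.png'%n,read_camera(n)[:,:,::-1])
t=cv2.imread('pics/top5.png');s=cv2.imread('pics/scene5.png')
def crop(im,x0,y0,w,h,k): return cv2.convertScaleAbs(cv2.resize(im[y0:y0+h,x0:x0+w],None,fx=k,fy=k,interpolation=cv2.INTER_CUBIC),alpha=1.4)
cv2.imwrite('pics/c10.png',crop(t,190,70,100,100,6));cv2.imwrite('pics/c11.png',crop(s,160,160,120,100,6))
"
```

```text
time: 12.87
position: [550.2, 56.7, 187.3]
ee_rot: [0.994, -0.025, 0.105, -0.002]
wrist_force: [-0.7, 1.1, -2.1]
grip_width: 13.6
t 12.87 p [550.2  56.7 187.3] yaw -3.0 z [ 0.21  -0.002 -0.978] F [-0.7  1.1 -2.1] T [0.01 0.58 0.02] w 13.6 q [-0.85  0.26  0.75  2.04 -0.23  0.71 -1.6 ]
[-88.26507819   0.682154   151.28900567]
2.2,0.7,0.8,0.1,-0.11,-0.01,5
```

View pics/c10.png

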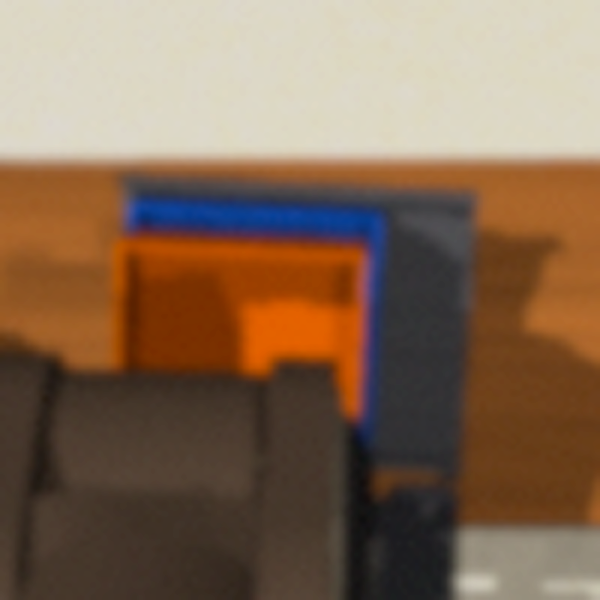

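View pics/c11.png

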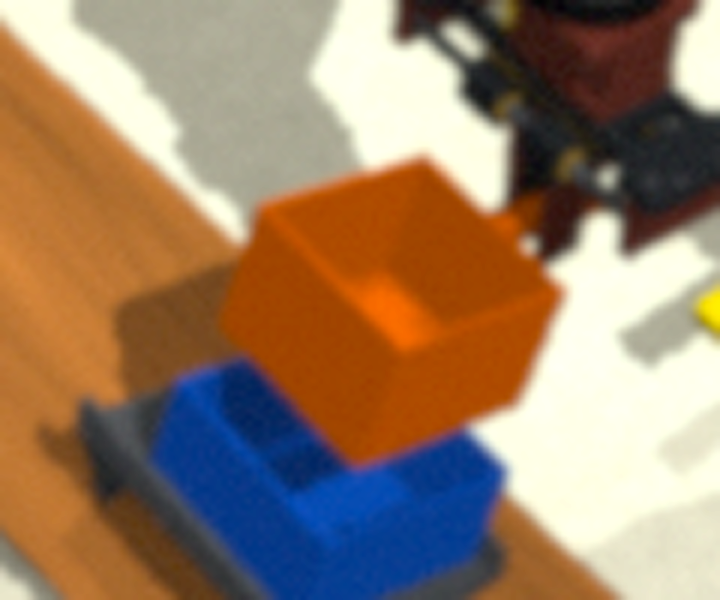

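```bash
cat >> h.py <<'E'
def cup(s,off,rel):
    """cup centre, Rot from tool state; off = TCP in cup frame; rel = cup tilt - tool tilt"""
    q=R.from_quat(s["ee_rot"])*R.from_euler('x',180,degrees=True)  # cup-like axes at tool tilt
    Rc=q*R.from_euler('y',-rel,degrees=True)
    return np.array(s["position"])-Rc.apply(off),Rc
E
python3 -c "
from h import *
s=state();c,Rc=cup(s,[-86.3,0,19.1],14);print('cup in cradle',crinv(c).round(1),Rc.as_euler('zyx',degrees=True).round(1))
L=np.array([[50,50,35.5],[50,-50,35.5],[-50,-50,35.5],[-50,50,35.5],[50,50,-35.5],[50,-50,-35.5],[-50,50,-35.5]])
X=c+Rc.apply(L)
S=[pix(*p,160,160,6) for p in [(408,348),(265,208),(428,157),(562,293),(360,465),(222,335),(520,403)]]
T=[pix(*p,190,70,6) for p in [(118,240),(368,247)]]
print((proj('scene',X)-S).round(1).tolist(),(proj('top',X[:2])-T).round(1).tolist())
# fit translation
def f(p): 
  return np.r_[(proj('scene',X+p)-S).ravel(),(proj('top',X[:2]+p)-T).ravel()]
r=least_squares(f,[0,0,0]);print(r.x,r.fun.reshape(-1,2).round(1).tolist())
"

```

```text
cup in cradle [-1.100e+00  1.000e-01  1.331e+02] [ -3.2 -26.1  -0.9]
[[-1.6, 0.1], [-1.7, -1.1], [-0.7, -0.9], [0.7, -0.7], [-1.2, 0.7], [-1.2, -2.1], [-0.4, 0.3]] [[-0.3, -0.5], [-0.1, 0.4]]
[-0.96899437  1.0804664  -2.2040305 ] [[-0.9, 0.6], [-1.1, -0.6], [-0.1, -0.4], [1.3, -0.2], [-0.6, 1.1], [-0.6, -1.6], [0.1, 0.8], [-0.6, 0.3], [-0.6, 1.1]]
```

```bash
cat >> h.py <<'E'
OFF=[-86.3,0,19.1];REL=14
def go(v,n,g=5,off=None,psi=None,tilt=26.):
    off=OFF if off is None else off; psi=PSI if psi is None else psi
    s=state();c,Rc=cup(s,off,REL);print("cup in cradle",crinv(c).round(1),"ypr",Rc.as_euler('zyx',degrees=True).round(2),"F cradle",R.from_euler('zy',[PSI,-26],degrees=True).inv().apply(s["wrist_force"]).round(1),"T",s["ft_torque"].round(2),"t %.2f w %.1f q6 %.2f"%(s["time"],s["grip_width"],s["q"][5]))
    Rt=R.from_euler('zy',[psi,-tilt],degrees=True)
    plan([(cr(v)+Rt.apply(off),tool(psi,tilt-REL),n)],g)
E
python3 -c "
from h import *
go([0.5,-0.5,105],3)"

```

```text
cup in cradle [-1.100e+00  1.000e-01  1.331e+02] ypr [ -3.23 -26.11  -0.91] F cradle [-1.   0.4 -1.3] T [0.02 0.54 0.06] t 12.97 w 13.6 q6 0.72
2.8,0.1,8.9,0.03,-0.05,-0.02,5
2.8,0.1,8.9,0.03,-0.05,-0.01,5
2.7,0.2,8.9,0.04,-0.04,-0.02,5
```

```bash
sed -i "s/from_euler('zy'/from_euler('ZY'/g; s/as_euler('zyx'/as_euler('ZYX'/" h.py
python3 - <<'E'
from h import *
T=[(103,110),(353,125),(342,378),(95,368),(213,503)]
S=[(335,305),(180,145),(362,80),(505,235),(530,120)]
T=[pix(*p,195,85,6) for p in T];S=[pix(*p,160,200,6) for p in S]
L=np.array([[56,56,60],[56,-56,60],[-56,-56,60],[-56,56,60],[-121,0,60]])
def f(p,z=0):
    X=np.array([p[0],p[1],90])+R.from_euler('ZY',[p[2],-26],degrees=True).apply(L)
    if len(p)>3: X[:,2]+=p[3]
    return np.r_[(proj("top",X)-T).ravel(),(proj("scene",X)-S).ravel()]
for p0 in([620,40,0],[620,40,0,0]):
    r=least_squares(f,p0);print(r.x,r.cost,r.fun.reshape(-1,2).round(1).tolist())
# orange in hand, same kind of fit
s=state();c,Rc=cup(s,[-86.3,0,19.1],14)
L2=np.array([[50,50,35.5],[50,-50,35.5],[-50,-50,35.5],[-50,50,35.5],[50,50,-35.5],[50,-50,-35.5],[-50,50,-35.5]])
S2=[pix(*p,160,160,6) for p in [(408,348),(265,208),(428,157),(562,293),(360,465),(222,335),(520,403)]]
T2=[pix(*p,190,70,6) for p in [(118,240),(368,247)]]
X=c+Rc.apply(L2)
g=lambda p:np.r_[(proj('scene',X+p)-S2).ravel(),(proj('top',X[:2]+p)-T2).ravel()]
r=least_squares(g,[0,0,0]);print(r.x,r.fun.reshape(-1,2).round(1).tolist(),Rc.as_euler('ZYX',degrees=True))
E
```

```text
[695.68912884  50.30043684  -3.00678934] 4.15733365560912 [[-0.8, 0.4], [-0.5, -0.1], [-0.6, -0.7], [-0.1, -0.9], [-0.2, 0.6], [-1.3, 0.2], [-0.7, -0.8], [-0.2, -0.6], [0.9, -0.7], [0.3, -0.8]]
[695.75727878  49.75200786  -3.01323881  -3.13436813] 3.108397217861343 [[-0.5, 0.9], [-0.3, 0.3], [-0.4, -0.4], [0.2, -0.6], [0.1, 0.8], [-1.3, 0.7], [-0.7, -0.3], [-0.3, -0.1], [0.7, -0.3], [0.2, -0.3]]
[-0.96899437  1.0804664  -2.2040305 ] [[-0.9, 0.6], [-1.1, -0.6], [-0.1, -0.4], [1.3, -0.2], [-0.6, 1.1], [-0.6, -1.6], [0.1, 0.8], [-0.6, 0.3], [-0.6, 1.1]] [ -3.15603891 -26.12361409   0.57686189]
```

```bash
sed -i "s/^B=.*/B=np.array([696.7,48.7,90.]);PSI=-3.0/" h.py; python3 -c "
from h import *
go([0,0,105],4)"

```

```text
cup in cradle [-2.100e+00 -1.000e-01  1.336e+02] ypr [ -3.16 -26.12   0.58] F cradle [-1.   0.4 -1.3] T [0.02 0.54 0.06] t 12.97 w 13.6 q6 0.72
2.2,0,6.8,-0.13,-0.03,-0,5
2.2,0,6.7,-0.13,-0.03,-0,5
2.3,0,6.8,-0.13,-0.03,-0.01,5
2.2,0.1,6.7,-0.14,-0.03,-0,5
```

```bash
python3 -m inch '[2,0,6,-0.1,0,0,5, 2.5,0,7,-0.1,0,0,5, 2.5,0,7,-0.1,0,0,5, 2.5,0,7,-0.2,0,0,5, 0,0,0,0,0,0,5]';python3 -c "
from h import *
go([0,0,98],1)"

```

```text
time: 13.38
position: [567.4, 55.2, 163.1]
ee_rot: [0.994, -0.026, 0.106, 0.002]
wrist_force: [-0.3, 0.4, -1.5]
grip_width: 13.9
cup in cradle [  2.   -0.4 103.6] ypr [ -3.08 -26.18   0.09] F cradle [-1.   0.3 -1.2] T [0.08 0.52 0.03] t 13.38 w 13.9 q6 0.67
-0.6,-0.2,5.6,-0.07,-0.18,-0.06,5
```

```bash
python3 -m inch '[-0.8,-0.4,3,0,-0.1,0,5, -0.5,0,3,0,-0.1,0,5, 0,0,0,0,0,0,5]';python3 -c "
from h import *
go([0,0,92],1)
for n in ('top','scene'): cv2.imwrite('pics/%s6.png'%n,read_camera(n)[:,:,::-1])
t=cv2.imread('pics/top6.png');s=cv2.imread('pics/scene6.png')
def crop(im,x0,y0,w,h,k): return cv2.convertScaleAbs(cv2.resize(im[y0:y0+h,x0:x0+w],None,fx=k,fy=k,interpolation=cv2.INTER_CUBIC),alpha=1.4)
cv2.imwrite('pics/c12.png',crop(t,190,70,100,100,6));cv2.imwrite('pics/c13.png',crop(s,160,160,120,100,6))
"
```

```text
time: 13.63
position: [567.4, 55.0, 155.3]
ee_rot: [0.994, -0.027, 0.103, 0.003]
wrist_force: [0.5, -0.5, -2.0]
grip_width: 13.7
cup in cradle [-1.5 -0.6 96.2] ypr [-3.090e+00 -2.587e+01 -1.000e-02] F cradle [-0.4 -0.5 -2. ] T [ 0.07  0.53 -0.03] t 13.63 w 13.7 q6 0.66
2.5,-0.5,3.9,0.03,0.13,-0.09,5
```

View pics/c12.png

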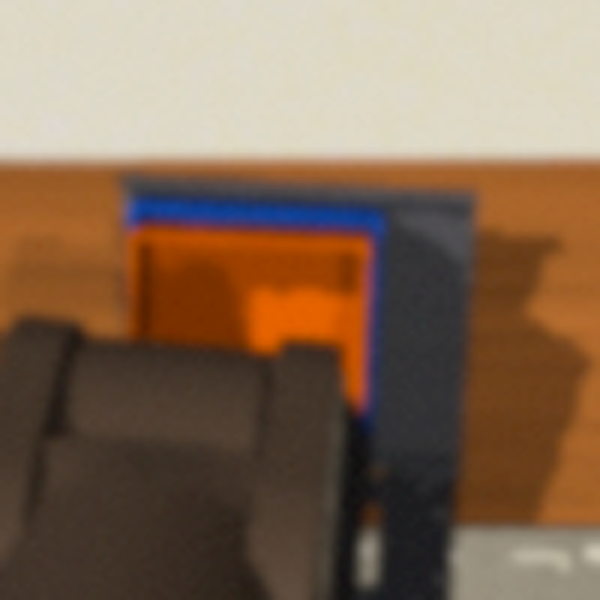

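View pics/c13.png

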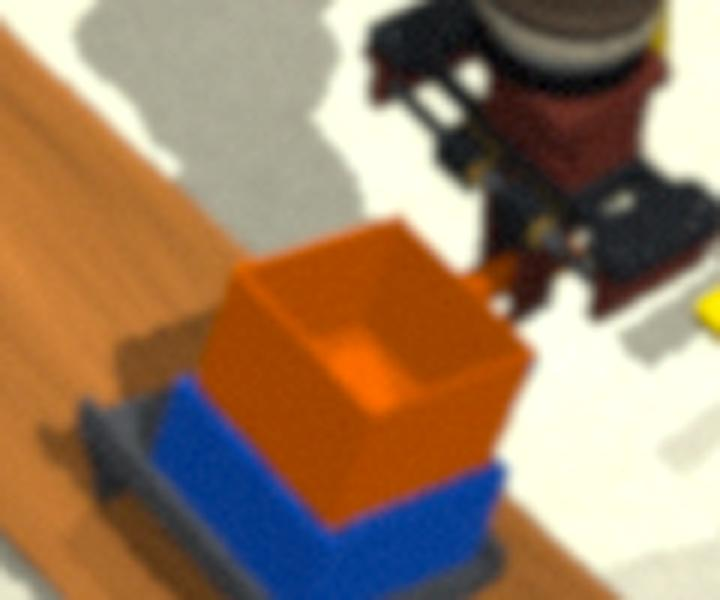

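```bash
python3 -m inch '[1.5,-0.3,2.5,0,0.1,0,5, 0.7,0,2,0,0,0,5]';python3 -c "
from h import *
go([0,0,88],1)"

```

```text
time: 13.9
position: [571.1, 55.3, 152.4]
ee_rot: [0.994, -0.027, 0.105, 0.002]
wrist_force: [0.0, 0.4, -1.6]
grip_width: 13.9
cup in cradle [ 0.6 -0.1 92.3] ypr [ -3.11 -26.08   0.06] F cradle [-0.7  0.4 -1.4] T [ 0.04  0.58 -0.01] t 13.90 w 13.9 q6 0.66
0.4,0,4.1,-0.03,-0.08,-0.1,5
```

```bash
python3 -m inch '[0.4,0,3.5,0,0,0,5, 0.8,0,3.5,0,0,0,5]';python3 -c "
from h import *
go([0,0,80],2)"

```

```text
time: 14.07
position: [574.2, 55.4, 145.9]
ee_rot: [0.994, -0.027, 0.106, 0.002]
wrist_force: [0.3, -1.1, -0.8]
grip_width: 13.9
cup in cradle [ 0.6  0.2 85.1] ypr [ -3.12 -26.15   0.11] F cradle [ 0.  -1.1 -0.9] T [ 0.07  0.59 -0.03] t 14.07 w 13.9 q6 0.64
0.3,0.2,2.4,-0.04,-0.07,-0.04,5
0.3,0.1,2.5,-0.04,-0.08,-0.05,5
```

```bash
python3 -m inch '[0.4,0.1,3,0,-0.1,0,5, 0.4,0.1,3,0,0,0,5]';python3 -c "
from h import *
go([0,0,72],2)"

```

```text
time: 14.23
position: [576.6, 55.3, 139.6]
ee_rot: [0.994, -0.027, 0.105, 0.002]
wrist_force: [-0.8, 0.9, -1.7]
grip_width: 13.6
cup in cradle [-0.1  0.2 78.2] ypr [ -3.11 -26.04   0.12] F cradle [-1.5  0.9 -1.2] T [0.09 0.54 0.02] t 14.23 w 13.6 q6 0.63
0.8,0.1,3,-0.04,-0.02,-0.04,5
0.8,0.2,3,-0.05,-0.02,-0.04,5
```

```bash
python3 -m inch '[1,0,3,0,0,0,5, 0.9,0,3.5,0,0,0,5]';python3 -c "
from h import *
go([0,0,66],2)"; python3 -m inch '[0.8,0,3,0,0,0,5, 0.9,0,3,0,0,0,5]';python3 -c "
from h import *
go([0,0,60],2)"

```

```text
time: 14.4
position: [580.0, 55.1, 132.8]
ee_rot: [0.994, -0.027, 0.105, 0.002]
wrist_force: [-0.1, 0.1, -2.3]
grip_width: 13.8
cup in cradle [ 0.   0.1 70.6] ypr [ -3.11 -26.03   0.11] F cradle [-1.   0.1 -2. ] T [0.03 0.47 0.03] t 14.40 w 13.8 q6 0.62
0.6,0.1,2.2,-0.04,-0.01,-0.04,5
0.5,0.1,2.3,-0.04,-0.02,-0.04,5
time: 14.57
position: [583.2, 54.8, 126.4]
ee_rot: [0.994, -0.027, 0.105, 0.002]
wrist_force: [1.5, 0.5, -1.4]
grip_width: 13.9
cup in cradle [ 0.1  0.  63.5] ypr [ -3.1  -26.01   0.09] F cradle [ 0.8  0.6 -1.9] T [ 0.04  0.61 -0.04] t 14.57 w 13.9 q6 0.61
0.4,0.1,1.7,-0.03,-0.01,-0.04,5
0.3,0,1.7,-0.04,-0,-0.04,5
```

```bash
python3 -m inch '[0.6,0,2.5,0,0,0,5, 0.6,0,3,0,0,0,5]';python3 -c "
from h import *
go([0,0,52],2)"; python3 -m inch '[0.7,0,2,0,0,0,5, 0.7,0,2,0,0,0,5]';python3 -c "
from h import *
go([0,0,46],2)"

```

```text
time: 14.73
position: [585.8, 54.6, 120.6]
ee_rot: [0.994, -0.027, 0.105, 0.002]
wrist_force: [-0.2, 0.4, -1.9]
grip_width: 13.3
cup in cradle [-0.1 -0.1 57.1] ypr [ -3.11 -26.     0.08] F cradle [-1.1  0.4 -1.6] T [ 0.02  0.54 -0.01] t 14.73 w 13.3 q6 0.60
0.7,0,2.5,-0.03,-0,-0.04,5
0.6,0.1,2.4,-0.03,-0,-0.04,5
time: 14.9
position: [588.2, 54.4, 116.3]
ee_rot: [0.994, -0.027, 0.104, 0.002]
wrist_force: [-0.5, 0.1, -0.6]
grip_width: 14.0
cup in cradle [ 0.1 -0.1 52.1] ypr [ -3.1  -25.98   0.07] F cradle [-0.7  0.1 -0.3] T [ 0.02  0.54 -0.03] t 14.90 w 14.0 q6 0.60
0.7,0,3,-0.02,0.01,-0.04,5
0.7,0,3,-0.03,0.01,-0.04,5
```

```bash
python3 -m inch '[0.7,0,2,0,0,0,5, 0.6,0,2,0,0,0,5]';python3 -c "
from h import *
go([0,0,46],2)"; python3 -m inch '[0.6,0,2,0,0,0,5]';python3 -c "
from h import *
go([0,0,42],2)"

```

```text
time: 15.07
position: [590.6, 54.3, 112.2]
ee_rot: [0.994, -0.027, 0.104, 0.002]
wrist_force: [0.4, 0.9, -1.9]
grip_width: 13.6
cup in cradle [ 0.5 -0.1 47.5] ypr [ -3.1  -25.99   0.07] F cradle [-0.5  0.9 -1.9] T [ 0.01  0.52 -0.02] t 15.07 w 13.6 q6 0.59
-0.1,0,0.8,-0.02,0.01,-0.04,5
-0.1,0,0.8,-0.02,0,-0.04,5
time: 15.15
position: [591.7, 54.2, 110.3]
ee_rot: [0.994, -0.027, 0.104, 0.002]
wrist_force: [0.4, -0.2, -1.7]
grip_width: 13.4
cup in cradle [ 0.7 -0.1 45.2] ypr [ -3.1  -25.99   0.07] F cradle [-0.4 -0.2 -1.7] T [0.01 0.52 0.01] t 15.15 w 13.4 q6 0.59
0.1,0,1.6,-0.02,0.01,-0.04,5
0,0,1.7,-0.03,0,-0.04,5
```

```bash
for i in 1; do python3 -m inch '[0.1,0,1.5,0,0,0,5]'; python3 -m inch '[0.1,0,1,0,0,0,5]'; done;python3 -c "
from h import *
go([0,0,40],2)"; python3 -m inch '[0.1,0,1,0,0,0,5]';python3 -c "
from h import *
go([0,0,38.5],2)"

```

```text
time: 15.23
position: [592.3, 54.2, 108.6]
ee_rot: [0.994, -0.027, 0.104, 0.002]
wrist_force: [0.9, -1.1, -1.9]
grip_width: 13.9
time: 15.32
position: [592.6, 54.2, 107.5]
ee_rot: [0.994, -0.027, 0.104, 0.002]
wrist_force: [-0.6, -0.2, -1.1]
grip_width: 13.6
cup in cradle [ 0.3 -0.1 42.3] ypr [ -3.1  -25.99   0.07] F cradle [-1.  -0.3 -0.8] T [0.05 0.58 0.01] t 15.32 w 13.6 q6 0.58
0.1,0,1.2,-0.02,0,-0.04,5
0.2,0,1.1,-0.02,0.01,-0.04,5
time: 15.4
position: [593.0, 54.2, 106.4]
ee_rot: [0.994, -0.027, 0.104, 0.002]
wrist_force: [0.1, 0.1, -2.2]
grip_width: 13.9
cup in cradle [ 0.1 -0.1 41.2] ypr [ -3.09 -25.99   0.07] F cradle [-0.9  0.1 -2.1] T [ 0.04  0.56 -0.05] t 15.40 w 13.9 q6 0.58
0.3,0,1.3,-0.02,0.01,-0.04,5
0.2,0.1,1.3,-0.02,0,-0.04,5
```

```bash
python3 -m inch '[0.2,0,1,0,0,0,5]';  python3 -m inch '[0.2,0,0.8,0,0,0,5]';python3 -c "
from h import *
go([0,0,38.5],1)"

```

```text
time: 15.48
position: [593.4, 54.2, 105.4]
ee_rot: [0.994, -0.027, 0.104, 0.002]
wrist_force: [0.5, -0.1, -1.1]
grip_width: 13.7
time: 15.57
position: [593.2, 54.2, 104.6]
ee_rot: [0.994, -0.027, 0.104, 0.002]
wrist_force: [-8.9, 0.6, 9.9]
grip_width: 13.9
cup in cradle [-0.5 -0.  39.3] ypr [ -3.1  -25.92   0.09] F cradle [-3.7  0.1 12.8] T [ 0.05  1.56 -0.04] t 15.57 w 13.9 q6 0.58
0.7,0.1,0.8,-0.06,0.08,-0.08,5
```

```bash
python3 -m inch '[0,0,0,0,0,0,16, 0,0,0,0,0,0,24, 0,0,0,0,0,0,30, 0,0,0,0,0,0,30]';python3 -c "
from h import *
go([0,0,38.5],1)
for n in ('top','scene'): cv2.imwrite('pics/%s7.png'%n,read_camera(n)[:,:,::-1])
t=cv2.imread('pics/top7.png');s=cv2.imread('pics/scene7.png')
def crop(im,x0,y0,w,h,k): return cv2.convertScaleAbs(cv2.resize(im[y0:y0+h,x0:x0+w],None,fx=k,fy=k,interpolation=cv2.INTER_CUBIC),alpha=1.4)
cv2.imwrite('pics/c13.png',crop(s,160,160,120,100,6))
"
```

```text
time: 15.9
position: [594.5, 54.2, 105.5]
ee_rot: [0.994, -0.027, 0.105, 0.002]
wrist_force: [-0.1, -0.3, 0.5]
grip_width: 29.1
cup in cradle [ 1.1 -0.  39.8] ypr [ -3.13 -26.08   0.12] F cradle [ 0.2 -0.3  0.5] T [0.02 0.35 0.01] t 15.90 w 29.1 q6 0.58
-0.7,0.1,1.4,-0.09,-0.08,-0.1,5
```

View pics/c13.png

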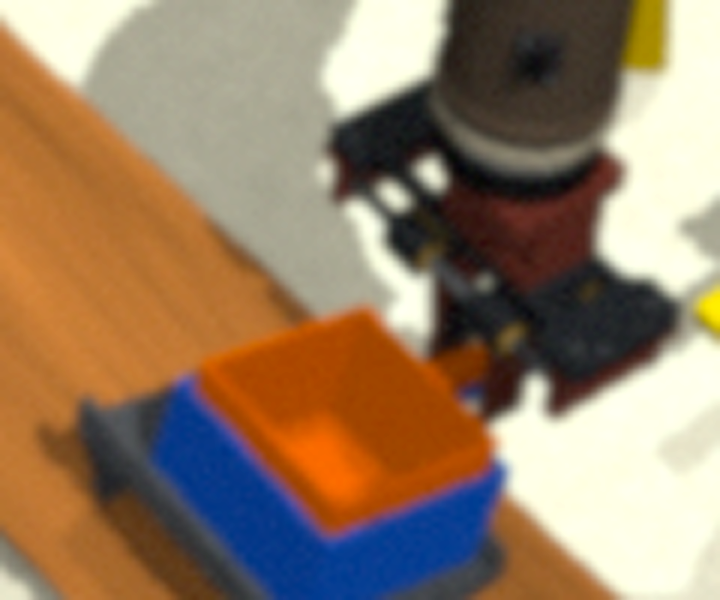

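```bash
python3 - <<'E'
from ik import *
q0=state()["q"];x,r=fk(q0,P,sg);print(x-state()["position"])
for q3 in(.9,.74,.4,0,-.4):
    q,e=ik(np.array([410.5,321,65]),tool(-16.2,-14),q3,q0);print(q3,q.round(2),round(e,4))
q=np.array(q0,float)
for tg,Rt in (((520,58,190),tool(-3,0)),((440,200,200),tool(-8,-7)),((410.5,321,130),tool(-16.2,-14)),((410.5,321,65),tool(-16.2,-14))):
  for k in range(40):
    x,r=fk(q,P,sg);e=np.r_[(np.array(tg)-x)/300,(Rt*r.inv()).as_rotvec()]
    J=np.zeros((6,7))
    for i in range(7):
        d=q.copy();d[i]+=1e-5;x2,r2=fk(d,P,sg);J[:,i]=np.r_[(x2-x)/300,(r2*r.inv()).as_rotvec()]/1e-5
    q=q+np.linalg.pinv(J)@e*.2
  print(q.round(2))
E
python3 -c "
from h import *
plan([(cr([-86.3,0,150]),tool(-3,12),6)],30)"
```

```text
[ 1.51459688 -5.50532213 -4.06137779]
0.9 [-1.27  0.71  0.9   1.9  -0.77  1.13 -1.83] 0.0
0.74 [-1.17  0.64  0.74  1.9  -0.67  1.06 -1.92] 0.0
0.4 [-0.93  0.55  0.4   1.9  -0.46  0.96 -2.1 ] 0.0
0 [-0.62  0.52  0.    1.9  -0.23  0.9  -2.32] 0.0
-0.4 [-0.32  0.55 -0.4   1.9   0.02  0.88 -2.55] 0.0
[-0.77  0.33  0.71  1.92 -0.26  0.98 -1.56]
[-1.01  0.31  0.67  1.92 -0.26  1.11 -1.93]
[-1.06  0.49  0.58  1.86 -0.47  1.11 -2.1 ]
[-1.02  0.58  0.54  1.9  -0.54  0.99 -2.03]
-3.8,0,-14.7,-0.02,-0.01,-0.02,30
-3.8,0,-14.7,-0.01,-0.01,-0.01,30
-3.8,0,-14.7,-0.02,-0.01,-0.02,30
-3.8,0,-14.7,-0.01,-0.02,-0.01,30
-3.9,0,-14.7,-0.02,-0.01,-0.02,30
-3.8,0.1,-14.8,-0.01,-0.02,-0.01,30
```

```bash
python3 -m inch '[-1,0,-4,0,0,0,36, -2,0,-8,0,0,0,40, -4,0,-15,0,0,0,45, -5,0,-18,0,0,0,45, -5,0,-18,0,0,0,45]';python3 -c "
from h import *
show()
plan([((520,58,210),tool(-3,0),4),((440,200,210),tool(-8,-8),6),((410.5,320.5,150),tool(-16.2,-14),6)],45)"
```

```text
time: 16.42
position: [562.3, 54.6, 163.8]
ee_rot: [0.994, -0.027, 0.103, 0.003]
wrist_force: [-0.3, 0.2, 0.4]
grip_width: 44.7
t 16.42 p [562.3  54.6 163.8] yaw -3.1 z [ 0.204 -0.012 -0.979] F [-0.3  0.2  0.4] T [0.04 0.3  0.04] w 44.7 q [-0.81  0.33  0.73  2.03 -0.28  0.68 -1.55]
-8,-0.2,-13.5,0.02,-2.96,-0.04,45
-8.7,-0.3,-13,0.02,-2.95,-0.04,45
-9.4,-0.3,-12.6,0.02,-2.96,-0.04,45
-10,-0.2,-12.1,0.03,-2.95,-0.03,45
-14.6,-22.9,-0,0.06,-1.33,0.83,45
-14.9,-22.7,0.4,0.06,-1.33,0.83,45
-15.2,-22.5,0.7,0.06,-1.33,0.83,45
-15.5,-22.3,1.1,0.05,-1.34,0.83,45
-15.8,-22.1,1.5,0.06,-1.33,0.83,45
-16,-21.9,1.9,0.06,-1.34,0.84,45
-6.2,-19.2,11,0.26,-1,1.34,45
-6.4,-19,11.2,0.26,-1,1.34,45
-6.7,-18.8,11.4,0.26,-1,1.34,45
-6.9,-18.6,11.5,0.26,-0.99,1.34,45
-7.2,-18.3,11.8,0.26,-1,1.35,45
-7.4,-18.2,12,0.26,-0.99,1.34,45
```

```bash
python3 -m inch '[-8,0,-13,0,-3,0,45, -9,0,-13,0,-3,0,45, -9,0,-13,0,-3,0,45, -10,0,-12,0,-3,0,45, -14,-20,0,0,-1.3,0.8,45]';python3 -m inch '[-15,-23,0,0,-1.3,0.8,45, -15,-23,1,0,-1.3,0.8,45, -15,-23,1,0,-1.3,0.8,45, -16,-22,1,0,-1.3,0.8,45, -16,-22,2,0,-1.3,0.8,45]';python3 -c "
from h import *
show()
for n in ('top','scene'): cv2.imwrite('pics/%s8.png'%n,read_camera(n)[:,:,::-1])
t=cv2.imread('pics/top8.png');s=cv2.imread('pics/scene8.png')
def crop(im,x0,y0,w,h,k): return cv2.convertScaleAbs(cv2.resize(im[y0:y0+h,x0:x0+w],None,fx=k,fy=k,interpolation=cv2.INTER_CUBIC),alpha=1.4)
cv2.imwrite('pics/c14.png',np.hstack([crop(t,195,80,80,95,5),crop(s,165,195,80,95,5)]))
plan([((410.5,320.5,150),tool(-16.2,-14),7)],45)"
```

```text
time: 16.83
position: [503.8, 73.9, 219.2]
ee_rot: [0.999, -0.037, -0.015, -0.001]
wrist_force: [0.6, -0.3, 0.1]
grip_width: 44.7
time: 17.25
position: [436.6, 195.4, 225.4]
ee_rot: [0.994, -0.078, -0.072, -0.004]
wrist_force: [0.0, 0.2, 0.2]
grip_width: 45.1
t 17.25 p [436.6 195.4 225.4] yaw -9.0 z [-0.142  0.019 -0.99 ] F [0.  0.2 0.2] T [ 0.01 -0.01  0.01] w 45.1 q [-1.04  0.28  0.71  1.89 -0.27  1.18 -1.94]
-4.5,-16.7,11.4,0.23,-0.81,1.06,45
-4.7,-16.6,11.5,0.24,-0.81,1.06,45
-4.8,-16.5,11.7,0.23,-0.82,1.06,45
-5,-16.3,11.8,0.24,-0.81,1.06,45
-5.1,-16.2,12,0.23,-0.82,1.06,45
-5.3,-16,12.1,0.24,-0.81,1.07,45
-5.3,-15.9,12.2,0.23,-0.82,1.06,45
```

View pics/c14.png

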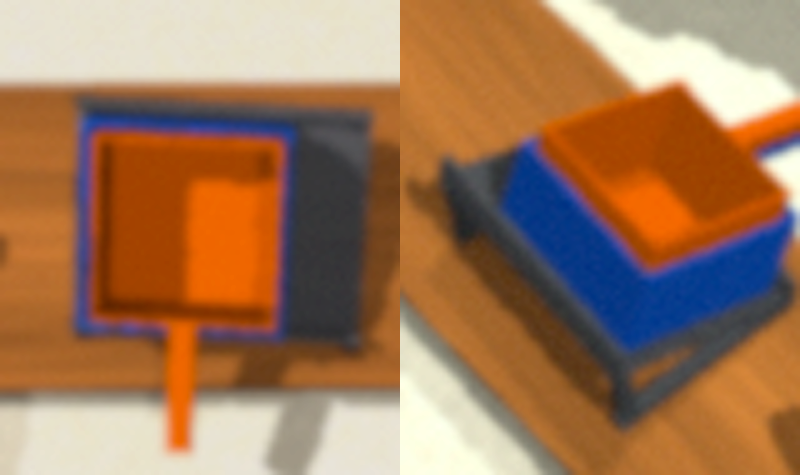

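View pics/top8.png

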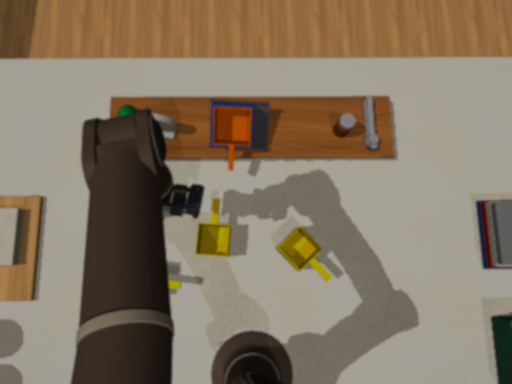

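```bash
python3 -m inch '[-4,-16,11,0.2,-0.8,1,45, -5,-17,11,0.2,-0.8,1,45, -5,-17,11,0.2,-0.8,1,45, -5,-16,12,0.2,-0.8,1,45, -5,-16,12,0.2,-0.8,1,45]';python3 -c "
from h import *
show()
plan([((410.5,320.5,120),tool(-16.2,-14),4)],45)"
```

```text
time: 17.77
position: [420.5, 283.3, 176.4]
ee_rot: [0.987, -0.122, -0.103, -0.014]
wrist_force: [0.1, -0.1, 0.2]
grip_width: 45.0
t 17.77 p [420.5 283.3 176.4] yaw -14.1 z [-0.2    0.054 -0.978] F [ 0.1 -0.1  0.2] T [-0.03 -0.1   0.  ] w 45.0 q [-1.08  0.41  0.65  1.87 -0.42  1.15 -2.05]
-1.7,-8.4,14.8,0.07,-0.51,0.51,45
-1.6,-8.3,14.8,0.07,-0.51,0.51,45
-1.5,-8.3,14.9,0.07,-0.5,0.51,45
-1.5,-8.3,14.8,0.07,-0.51,0.52,45
```

```bash
python3 -m inch '[-2,-9,12,0.1,-0.5,0.5,45, -2,-9,12,0.1,-0.5,0.5,45, -2,-9,12,0.1,-0.5,0.5,45, -1,-5,12,0.1,-0.5,0.5,45, 0,0,0,0,0,0,45]';python3 -c "
from h import *
show()
for n in ('top','scene'): cv2.imwrite('pics/%s9.png'%n,read_camera(n)[:,:,::-1])
s=cv2.imread('pics/scene9.png')
def crop(im,x0,y0,w,h,k): return cv2.convertScaleAbs(cv2.resize(im[y0:y0+h,x0:x0+w],None,fx=k,fy=k,interpolation=cv2.INTER_CUBIC),alpha=1.4)
cv2.imwrite('pics/c15.png',crop(s,290,190,110,100,6))
plan([((410.5,320.5,65),tool(-16.2,-14),4)],45)"
```

```text
time: 18.18
position: [411.1, 321.0, 127.0]
ee_rot: [0.982, -0.14, -0.121, -0.018]
wrist_force: [0.0, -0.8, 0.1]
grip_width: 45.0
t 18.18 p [411.1 321.  127. ] yaw -16.2 z [-0.233  0.069 -0.97 ] F [ 0.  -0.8  0.1] T [-0.03 -0.09 -0.01] w 45.0 q [-1.07  0.51  0.61  1.87 -0.52  1.09 -2.06]
3.4,0.1,15.6,-0.03,-0.01,-0.02,45
3.4,0,15.6,-0.04,-0.01,-0.01,45
3.4,0.1,15.6,-0.03,-0.01,-0.02,45
3.4,0,15.5,-0.04,-0.01,-0.01,45
```

View pics/c15.png

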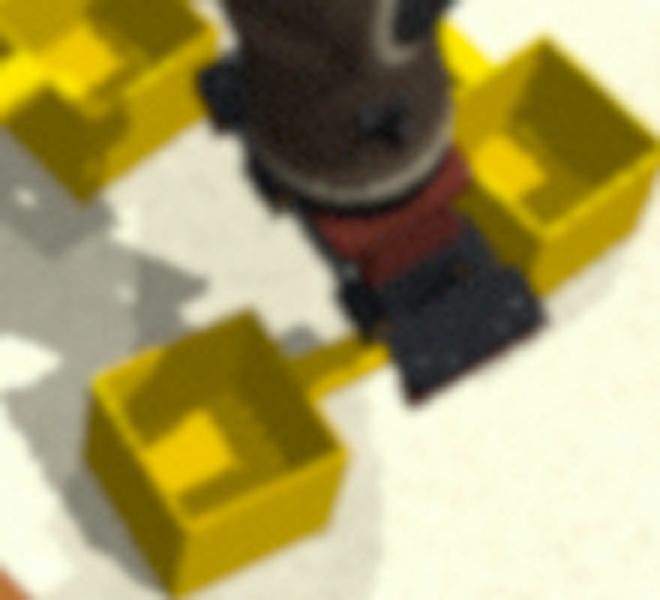

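```bash
python3 -m inch '[3,0,12,0,0,0,45, 4,0,17,0,0,0,45, 4,0,17,0,0,0,45, 3,0,12,0,0,0,45, 0,0,0,0,0,0,45]';python3 -c "
from h import *
show()
plan([((410.5,320.5,65),tool(-16.2,-14),1)],45)"
```

```text
time: 18.7
position: [415.3, 318.5, 68.0]
ee_rot: [0.983, -0.142, -0.117, -0.02]
wrist_force: [-1.0, -0.7, 0.4]
grip_width: 44.8
t 18.70 p [415.3 318.5  68. ] yaw -16.4 z [-0.225  0.073 -0.972] F [-1.  -0.7  0.4] T [-0.07 -0.01  0.05] w 44.8 q [-1.03  0.59  0.56  1.91 -0.58  0.98 -1.99]
-4.4,-0.5,4.1,-0.45,-0.34,-0.15,45
```

```bash
python3 -m inch '[-4.5,-0.5,3.5,-0.4,-0.3,0,45, 0,0,0,0,0,0,40]';python3 -c "
from h import *
show()
plan([((410.5,320.5,65),tool(-16.2,-14),1)],45)"
```

```text
time: 18.87
position: [410.5, 319.6, 65.5]
ee_rot: [0.982, -0.142, -0.121, -0.017]
wrist_force: [-0.4, 0.6, -0.5]
grip_width: 41.7
t 18.87 p [410.5 319.6  65.5] yaw -16.5 z [-0.232  0.067 -0.97 ] F [-0.4  0.6 -0.5] T [-0.07 -0.03 -0.02] w 41.7 q [-1.04  0.59  0.56  1.91 -0.58  0.98 -1.99]
-0.1,-0.8,0.5,0.01,-0,-0.25,45
```

```bash
python3 -m inch '[0,0,0,0,0,0.1,30, 0,0,0,0,0,0.1,22, 0,0,0,0,0,0,10, 0,0,0,0,0,0,10, 0,0,0,0,0,0,10]';python3 -c "
from h import *
show()
for n in ('top','scene'): cv2.imwrite('pics/%s10.png'%n,read_camera(n)[:,:,::-1])
s=cv2.imread('pics/scene10.png')
def crop(im,x0,y0,w,h,k): return cv2.convertScaleAbs(cv2.resize(im[y0:y0+h,x0:x0+w],None,fx=k,fy=k,interpolation=cv2.INTER_CUBIC),alpha=1.4)
cv2.imwrite('pics/c16.png',crop(s,290,210,100,100,6))
"
```

```text
time: 19.28
position: [411.6, 320.7, 67.9]
ee_rot: [0.982, -0.143, -0.119, -0.018]
wrist_force: [0.1, 0.5, 0.0]
grip_width: 19.8
t 19.28 p [411.6 320.7  67.9] yaw -16.6 z [-0.229  0.07  -0.971] F [0.1 0.5 0. ] T [-0.02  0.01  0.  ] w 19.8 q [-1.04  0.59  0.56  1.91 -0.58  0.99 -2.  ]
```

View pics/c16.png

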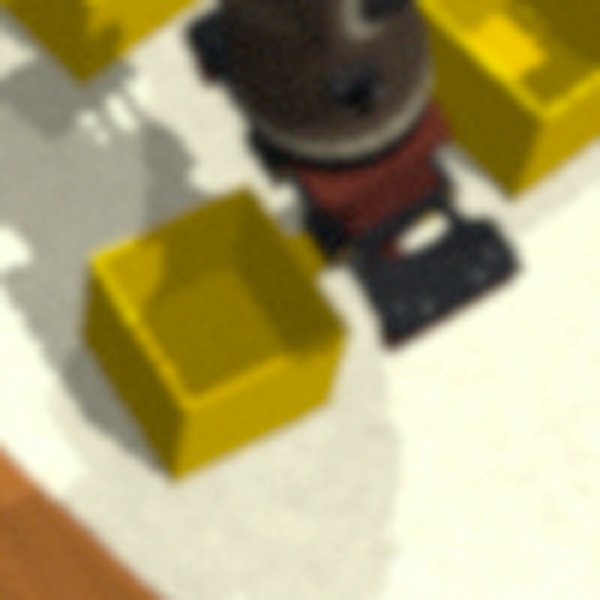

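```bash
python3 -c "
from h import *
s=state()
C=[(190,408),(93,262),(247,190),(345,330)]
X=np.array([onz('scene',*pix(*c,290,210,6),82)[:2] for c in C]);m=X.mean(0);print(X.round(1),m)
e=(X[0]+X[1]-X[2]-X[3]);print(np.degrees(np.arctan2(e[1],e[0])),np.linalg.norm(e)/2)
th=np.radians(-16.5);u=np.array([np.cos(th),np.sin(th)]);d=m-s['position'][:2]
print('along',d@u,'across',d@[-u[1],u[0]])
d=np.array([491.8,297.9])-s['position'][:2];print('first fit along',d@u,'across',d@[-u[1],u[0]])
"
```

```text
[[542.4 327.7]
 [520.1 246.6]
 [440.  270.6]
 [462.6 350.5]] [491.26164707 298.85181922]
-16.308826613287053 83.33845739933822
along 82.61706945820158 across 1.7655099834558108
first fit along 83.40358413214827 across 1.0057874237730253
```

```bash
sed -i "s/^OFF=.*/OFF=[-83,0,26.9];REL=13.9/" h.py; python3 -c "
from h import *
Rt=R.from_euler('ZY',[-3,-26],degrees=True)
t=cr([0,0,140])+Rt.apply(OFF);print(t)
plan([((408,320.5,200),tool(-16.5,-13.9),8),((440,200,245),tool(-10,-7),6),((505,62,245),tool(-3,2),7),(t,tool(-3,12.1),5)],10)"
```

```text
[549.13845525  56.43337287 203.62392114]
-4.4,0.1,-15.9,-0.01,-0,-0.01,10
-4.4,0.1,-15.9,-0.01,-0,-0.01,10
-4.4,0.1,-16,-0.01,-0,-0.01,10
-4.4,0.1,-15.9,-0.01,-0,-0.01,10
-4.3,0.2,-16,-0.01,-0,-0.02,10
-4.4,0.1,-15.9,-0.01,-0,-0.01,10
-4.3,0.2,-16,-0.01,-0.01,-0.02,10
-4.4,0.1,-15.9,-0.02,-0,-0.01,10
8.7,17.7,-9.9,-0.2,1.15,-1.07,10
8.6,18,-9.6,-0.2,1.15,-1.07,10
8.4,18.1,-9.4,-0.19,1.15,-1.06,10
8.3,18.3,-9.2,-0.2,1.15,-1.07,10
8.1,18.5,-9,-0.19,1.14,-1.06,10
7.9,18.7,-8.7,-0.2,1.15,-1.07,10
12.5,17.8,-1.5,-0.04,1.28,-1,10
12.2,18,-1.3,-0.04,1.28,-1,10
11.9,18.2,-1,-0.04,1.29,-1,10
11.6,18.5,-0.7,-0.05,1.28,-1,10
11.3,18.6,-0.4,-0.04,1.29,-1,10
10.9,18.9,-0.1,-0.05,1.28,-1,10
10.6,19,0.1,-0.04,1.29,-1,10
8.6,0.7,8.6,-0,2.02,0,10
8.3,0.6,8.9,-0,2.02,0,10
8,0.7,9.1,-0,2.02,0,10
7.6,0.6,9.4,-0,2.02,0,10
7.3,0.7,9.7,-0,2.02,0,10
```

```bash
python3 -m inch '[-1,0,-5,0,0,0,10, -4,0,-14,0,0,0,10, -5,0,-18,0,0,0,10, -5,0,-18,0,0,0,10, -5,0,-18,0,0,0,10]';python3 -m inch '[-5,0,-18,0,0,0,10, -5,0,-18,0,0,0,10, -5,0,-18,0,0,0,10, 7,14,-10,-0.2,1.1,-1,10, 9,18,-10,-0.2,1.1,-1,10]';python3 -c "
from h import *
show()
plan([((440,200,250),tool(-10,-7),4),((505,62,250),tool(-3,2),7)],10)"
```

```text
time: 19.8
position: [407.7, 319.1, 145.7]
ee_rot: [0.982, -0.144, -0.122, -0.015]
wrist_force: [0.1, -0.7, 0.0]
grip_width: 19.7
time: 20.22
position: [417.0, 285.2, 229.0]
ee_rot: [0.987, -0.125, -0.101, -0.013]
wrist_force: [0.7, -0.5, -0.7]
grip_width: 19.7
t 20.22 p [417.  285.2 229. ] yaw -14.5 z [-0.197  0.051 -0.979] F [ 0.7 -0.5 -0.7] T [-0.05 -0.04 -0.01] w 19.7 q [-1.12  0.34  0.68  1.81 -0.37  1.24 -2.12]
9.6,19.2,-7.3,-0.18,1.18,-1.1,10
9.4,19.4,-7.1,-0.18,1.18,-1.1,10
9.1,19.6,-6.9,-0.19,1.18,-1.1,10
8.9,19.8,-6.6,-0.18,1.18,-1.1,10
12.5,17.8,-1.5,-0.04,1.28,-1,10
12.2,18,-1.2,-0.04,1.28,-1,10
11.9,18.2,-1,-0.05,1.29,-1,10
11.6,18.4,-0.7,-0.04,1.28,-1,10
11.3,18.7,-0.4,-0.05,1.29,-1,10
11,18.8,-0.1,-0.04,1.28,-1,10
10.6,19.1,0.1,-0.05,1.29,-1.01,10
```

```bash
python3 -m inch '[9,19,-7,-0.2,1.2,-1.1,10, 9,19,-7,-0.2,1.2,-1.1,10, 9,20,-7,-0.2,1.2,-1.1,10, 9,20,-6,-0.2,1.2,-1.1,10, 12,18,-2,0,1.2,-1,10]';python3 -m inch '[12,18,-1,0,1.3,-1,10, 12,18,-1,0,1.3,-1,10, 11,18,-1,0,1.3,-1,10, 11,19,0,0,1.3,-1,10, 11,19,0,0,1.3,-1,10]';python3 -c "
from h import *
show()
cv2.imwrite('pics/scene11.png',read_camera('scene')[:,:,::-1])
Rt=R.from_euler('ZY',[-3,-26],degrees=True)
t=cr([0,0,140])+Rt.apply(OFF)
plan([((505,62,250),tool(-3,2),1),(t,tool(-3,12.1),5)],10)"
```

```text
time: 20.63
position: [449.2, 175.3, 258.8]
ee_rot: [0.996, -0.076, -0.045, -0.006]
wrist_force: [0.4, 0.7, -0.8]
grip_width: 19.6
time: 21.05
position: [496.2, 70.0, 265.0]
ee_rot: [0.999, -0.033, 0.016, -0.006]
wrist_force: [0.7, -0.4, -0.4]
grip_width: 20.2
t 21.05 p [496.2  70.  265. ] yaw -3.8 z [ 0.032  0.012 -0.999] F [ 0.7 -0.4 -0.4] T [-0.03  0.22  0.05] w 20.2 q [-0.93  0.17  0.8   1.91 -0.14  1.09 -1.71]
7.2,2.9,15.8,-0.69,-0,-0.95,10
8.6,0.7,9.6,-0,2.02,0,10
8.2,0.6,9.9,-0,2.02,0,10
7.8,0.7,10.1,-0,2.02,0,10
7.5,0.6,10.4,-0,2.02,0,10
7.1,0.7,10.7,-0,2.02,0,10
```

View pics/scene11.png

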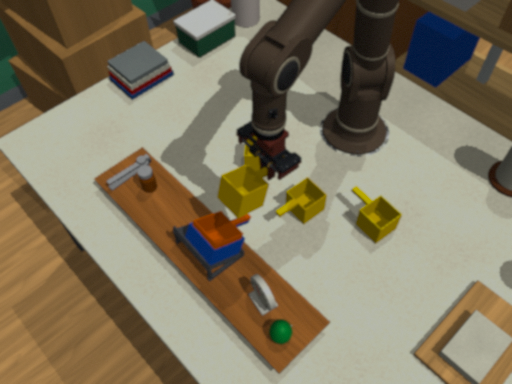

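Yellow cup is held level at about (243,190), orange and blue nested at (212,240), and the bystanders have not moved. Next is the pre-insert pose.

```bash
python3 -m inch '[8,1,10,-0.4,1.5,0.4,10, 9,1,11,-0.3,2,0.2,10, 8,1,11,0,2,0,10, 8,0,12,0,2,0,10, 7,0,12,0,2,0,10]';python3 -c "
from h import *
go([0,0,140],3,10)"
```

```text
time: 21.52
position: [545.2, 53.5, 219.9]
ee_rot: [0.993, -0.046, 0.106, 0.001]
wrist_force: [0.4, 0.2, -1.0]
grip_width: 19.6
cup in cradle [  3.7  -6.6 156.4] ypr [ -5.48 -26.06   0.53] F cradle [-0.   0.2 -1. ] T [0.04 0.41 0.02] t 21.52 w 19.6 q6 0.78
0,-1,5.6,0,-0.02,-0.77,10
0.1,-1.1,5.5,0,-0.02,-0.76,10
0.1,-1,5.6,0,-0.03,-0.77,10
```

```bash
python3 -m inch '[0,-1,5,0,0,-0.8,10, 0,-1,5.5,0,0,-0.8,10, 0,-1,5,0,0,-0.8,10, 0,0,0,0,0,0,10]';python3 -c "
from h import *
go([0,0,130],2,10)
for n in ('top','scene'): cv2.imwrite('pics/%s12.png'%n,read_camera(n)[:,:,::-1])
t=cv2.imread('pics/top12.png');s=cv2.imread('pics/scene12.png')
def crop(im,x0,y0,w,h,k): return cv2.convertScaleAbs(cv2.resize(im[y0:y0+h,x0:x0+w],None,fx=k,fy=k,interpolation=cv2.INTER_CUBIC),alpha=1.4)
cv2.imwrite('pics/c17.png',crop(t,190,70,100,100,6));cv2.imwrite('pics/c18.png',crop(s,160,160,120,100,6))"
```

```text
time: 21.85
position: [547.2, 56.5, 204.6]
ee_rot: [0.994, -0.024, 0.104, 0.002]
wrist_force: [-1.0, 0.1, -1.1]
grip_width: 19.7
cup in cradle [ -1.4   0.4 141.5] ypr [ -2.75 -25.89   0.03] F cradle [-1.3  0.  -0.5] T [-0.02  0.51  0.03] t 21.85 w 19.7 q6 0.75
2.1,0,5.5,-0.04,0.05,0.13,10
2,0,5.5,-0.05,0.06,0.13,10
```

View pics/c17.png

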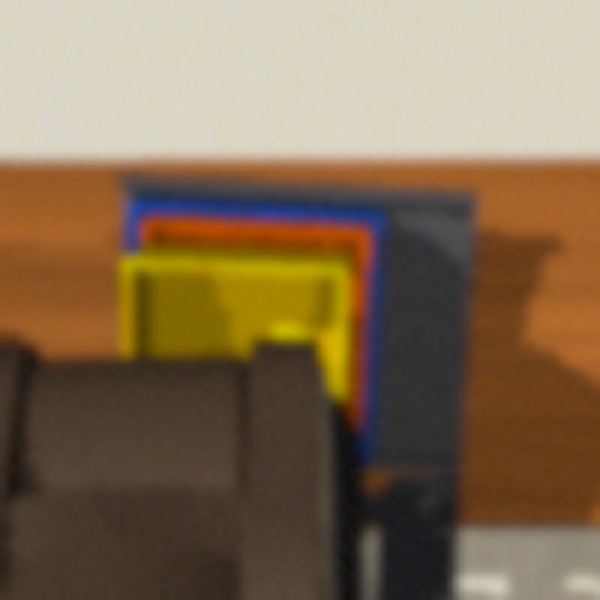

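View pics/c18.png

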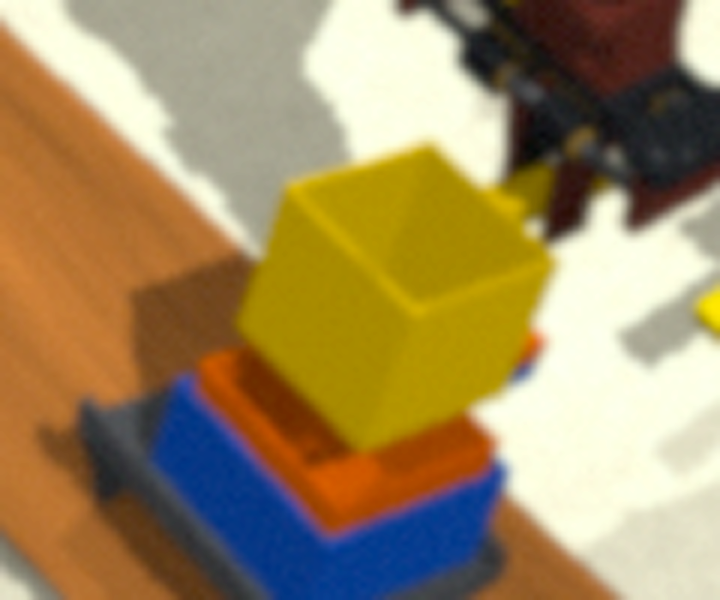

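```bash
python3 -c "
from h import *
def fit(X,S,iS,T,iT):
  g=lambda p:np.r_[(proj('scene',X[iS]+p)-S).ravel(),(proj('top',X[iT]+p)-T).ravel()]
  r=least_squares(g,[0,0,0]);Rt=R.from_euler('ZY',[-3,-26],degrees=True)
  print('world',r.x.round(1),'cradle',Rt.inv().apply(r.x).round(1),r.fun.reshape(-1,2).round(1).tolist())
def box(b,h): return np.array([[b,b,h],[b,-b,h],[-b,-b,h],[-b,b,h],[b,b,-h],[b,-b,-h],[-120,0,h]])
c,Rc=cup(state(),OFF,REL)
fit(c+Rc.apply(box(44,41)),[pix(*p,160,160,6) for p in [(415,310),(290,187),(432,145),(553,263),(362,450),(240,325)]],[0,1,2,3,4,5],[pix(*p,190,70,6) for p in[(122,258),(352,265)]],[0,1])
Rt=R.from_euler('ZY',[-3,-26],degrees=True)
X=cr([0,0,38.5])+Rt.apply(box(50,35.5))
S=[pix(*p,165,195,5) for p in[(252,270),(140,133),(285,83),(388,195)]];T=[pix(*p,195,80,5) for p in[(92,130),(290,137),(281,328),(88,322),(179,450)]]
fit(X,S,[0,1,2,3],T,[0,1,2,3,6])
fit(X,S,[0,1,2,3],T[:2],[0,1])
"
```

```text
world [-1.8  1.  -1.6] cradle [-2.4  0.9 -0.6] [[-0.4, 0.8], [-0.9, -0.4], [0.3, -0.8], [1.2, -0.1], [-0.5, 0.6], [-0.5, -0.1], [0.3, 0.1], [-0.7, 0.5]]
world [ 1.3 -0.2 -5.8] cradle [-1.4 -0.2 -5.8] [[-0.0, -2.7], [-0.2, 0.1], [-1.7, 0.6], [0.0, 1.2], [0.4, 0.5], [-1.5, 0.8], [-1.3, 0.1], [0.6, -0.4], [-0.0, -0.1]]
world [ 1.6  0.4 -5.1] cradle [-0.8  0.5 -5.3] [[-0.0, -2.6], [-0.2, 0.2], [-1.7, 0.6], [0.1, 1.3], [0.2, 0.3], [-1.7, 0.6]]
```

```bash
python3 -m inch '[2.2,0.3,5,0,0,0.1,10, 2.3,0.2,5.5,0,0,0.1,10, 2.3,0.2,5.5,0,0,0.1,10, 1,0,2,0,0,0,10, 0,0,0,0,0,0,10]';python3 -c "
from h import *
go([1,-0.5,114],1,10)"
```

```text
time: 22.37
position: [561.0, 55.0, 188.8]
ee_rot: [0.994, -0.028, 0.106, 0.001]
wrist_force: [1.0, -0.4, -0.6]
grip_width: 19.7
cup in cradle [  4.2  -1.1 121.5] ypr [ -3.26 -26.01   0.2 ] F cradle [ 0.7 -0.4 -1. ] T [ 0.01  0.43 -0.01] t 22.37 w 19.7 q6 0.73
-1.3,-0.3,8,-0.14,-0.01,-0.21,10
```

```bash
python3 -m inch '[-1,-0.4,2.5,-0.1,0,-0.2,10, -1,0,1.5,0,0,0,10]';python3 -c "
from h import *
go([1,-0.5,114],1,10)"
```

```text
time: 22.53
position: [560.2, 55.1, 184.0]
ee_rot: [0.994, -0.026, 0.105, 0.003]
wrist_force: [0.1, -0.1, -0.8]
grip_width: 19.8
cup in cradle [  1.4  -0.7 117.5] ypr [-3.02e+00 -2.60e+01 -1.00e-02] F cradle [-0.2 -0.1 -0.8] T [ 0.02  0.46 -0.01] t 22.53 w 19.8 q6 0.71
0.5,-0.2,3.5,0.01,-0,-0.02,10
```

```bash
python3 -m inch '[0.7,-0.1,2.5,0,0,0,10, 0.7,0,2.5,0,0,0,10]';python3 -c "
from h import *
go([1,-0.5,108],1,10)
for n in ('top','scene'): cv2.imwrite('pics/%s13.png'%n,read_camera(n)[:,:,::-1])
t=cv2.imread('pics/top13.png');s=cv2.imread('pics/scene13.png')
def crop(im,x0,y0,w,h,k): return cv2.convertScaleAbs(cv2.resize(im[y0:y0+h,x0:x0+w],None,fx=k,fy=k,interpolation=cv2.INTER_CUBIC),alpha=1.4)
cv2.imwrite('pics/c19.png',np.hstack([crop(t,200,90,70,60,5),crop(s,170,170,80,60,5)]))"
```

```text
time: 22.7
position: [562.3, 55.2, 179.1]
ee_rot: [0.994, -0.026, 0.105, 0.003]
wrist_force: [-0.1, -0.2, -0.9]
grip_width: 19.8
cup in cradle [  1.1  -0.6 112.1] ypr [ -3.01 -25.99   0.  ] F cradle [-0.5 -0.2 -0.7] T [ 0.04  0.46 -0.  ] t 22.70 w 19.8 q6 0.71
0.9,-0,4,0,0.01,-0.01,10
```

View pics/c19.png

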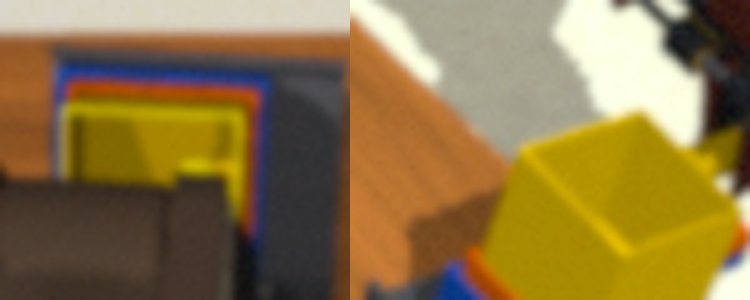

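```bash
python3 -m inch '[0.8,0,2.5,0,0,0,10, 0.8,0,2.5,0,0,0,10]';python3 -c "
from h import *
go([1,-0.5,102],2,10)"; python3 -m inch '[0.8,0,2.5,0,0,0,10, 0.8,0,2.5,0,0,0,10]';python3 -c "
from h import *
go([1,-0.5,96],2,10)"
```

```text
time: 22.97
position: [565.2, 55.0, 174.4]
ee_rot: [0.994, -0.026, 0.105, 0.003]
wrist_force: [-0.5, 0.7, -0.8]
grip_width: 19.6
cup in cradle [  1.7  -0.6 106.7] ypr [-3.02e+00 -2.60e+01  1.00e-02] F cradle [-0.9  0.7 -0.5] T [-0.02  0.45  0.02] t 22.97 w 19.6 q6 0.70
0.2,-0,2.4,-0,-0,-0.01,10
0.3,-0,2.4,-0,-0,-0,10
time: 23.13
position: [568.2, 55.0, 169.6]
ee_rot: [0.994, -0.026, 0.106, 0.003]
wrist_force: [0.5, 0.2, -0.8]
grip_width: 19.8
cup in cradle [  2.2  -0.4 101.1] ypr [ -3.01 -26.02   0.03] F cradle [ 0.1  0.2 -1. ] T [ 0.02  0.37 -0.03] t 23.13 w 19.8 q6 0.69
0,0.1,2.6,-0.01,-0.01,-0,10
0,0,2.6,-0.01,-0.01,-0.01,10
```

```bash
python3 -m inch '[-0.2,0,2.5,0,0,0,10, 0.2,0,2.5,0,0,0,10]';python3 -c "
from h import *
go([1,-0.5,90],2,10)"; python3 -m inch '[0.5,0,2.5,0,0,0,10, 0.5,0,2.5,0,0,0,10]';python3 -c "
from h import *
go([1,-0.5,84],2,10)"
```

```text
time: 23.3
position: [569.6, 54.9, 164.2]
ee_rot: [0.994, -0.026, 0.106, 0.003]
wrist_force: [-0.5, 0.4, -1.2]
grip_width: 19.4
cup in cradle [ 1.1 -0.5 95.6] ypr [-3.020e+00 -2.603e+01  2.000e-02] F cradle [-1.   0.4 -0.8] T [ 0.01  0.46 -0.03] t 23.30 w 19.4 q6 0.68
0.6,0,2.7,-0.01,-0.01,-0.01,10
0.6,0.1,2.7,-0.01,-0.02,-0,10
time: 23.47
position: [571.7, 54.8, 158.8]
ee_rot: [0.994, -0.026, 0.106, 0.003]
wrist_force: [-0.4, 0.4, -1.4]
grip_width: 20.1
cup in cradle [ 0.7 -0.5 89.9] ypr [-3.020e+00 -2.602e+01  1.000e-02] F cradle [-1.   0.3 -1. ] T [0.02 0.52 0.04] t 23.47 w 20.1 q6 0.67
0.9,0,2.8,-0.01,-0.01,-0.01,10
0.8,0,2.8,-0,-0.01,-0,10
```

```bash
python3 -m inch '[0.8,0,2.8,0,0,0,10, 0.7,0,2.8,0,0,0,10]';python3 -c "
from h import *
go([1,-0.5,78],2,10)"; python3 -m inch '[0.7,0,2.8,0,0,0,10, 0.7,0,2.8,0,0,0,10]';python3 -c "
from h import *
go([1,-0.5,72],2,10)"
```

```text
time: 23.63
position: [574.5, 54.6, 153.1]
ee_rot: [0.994, -0.026, 0.105, 0.003]
wrist_force: [0.1, 0.0, -1.5]
grip_width: 20.1
cup in cradle [ 0.7 -0.5 83.4] ypr [-3.010e+00 -2.601e+01  1.000e-02] F cradle [-0.6  0.  -1.3] T [-0.    0.46  0.06] t 23.63 w 20.1 q6 0.66
0.8,0,2.6,-0.01,-0,-0,10
0.8,0,2.6,-0,-0.01,-0.01,10
time: 23.8
position: [577.3, 54.5, 147.3]
ee_rot: [0.994, -0.026, 0.105, 0.003]
wrist_force: [0.1, 0.5, -1.3]
grip_width: 19.7
cup in cradle [ 0.7 -0.5 77. ] ypr [-3.010e+00 -2.601e+01  1.000e-02] F cradle [-0.5  0.5 -1.2] T [ 0.03  0.44 -0.03] t 23.80 w 19.7 q6 0.65
0.7,0,2.4,-0,-0,-0,10
0.8,0,2.4,-0.01,-0.01,-0.01,10
```

```bash
python3 -m inch '[0.7,0,2.5,0,0,0,10, 0.7,0,2.5,0,0,0,10]';python3 -c "
from h import *
go([1,-0.5,68],2,10)"; python3 -m inch '[0.7,0,2.5,0,0,0,10, 0.7,0,2.5,0,0,0,10]';python3 -c "
from h import *
go([1,-0.5,62],2,10)"
```

```text
time: 23.97
position: [580.0, 54.3, 142.1]
ee_rot: [0.994, -0.026, 0.105, 0.003]
wrist_force: [0.4, 0.1, -0.4]
grip_width: 20.0
cup in cradle [ 0.8 -0.5 71.1] ypr [ -3.01 -26.     0.  ] F cradle [ 0.2  0.1 -0.5] T [0.02 0.5  0.04] t 23.97 w 20.0 q6 0.64
0.4,0,1.5,0,-0,-0,10
0.5,0,1.5,0,-0,-0.01,10
time: 24.13
position: [582.8, 54.1, 136.9]
ee_rot: [0.994, -0.026, 0.105, 0.003]
wrist_force: [-0.1, -0.1, -1.0]
grip_width: 19.9
cup in cradle [ 1.  -0.5 65.3] ypr [ -3.01 -26.    -0.  ] F cradle [-0.5 -0.1 -0.9] T [ 0.09  0.44 -0.  ] t 24.13 w 19.9 q6 0.63
0.4,-0,1.6,0,-0,-0,10
0.3,-0,1.6,0,-0,-0.01,10
```

```bash
python3 -m inch '[0.6,0,2.5,0,0,0,10, 0.6,0,2,0,0,0,10]';python3 -c "
from h import *
go([1,-0.5,56],2,10)"; python3 -m inch '[0.6,0,2,0,0,0,10, 0.5,0,1.5,0,0,0,10]';python3 -c "
from h import *
go([1,-0.5,52],2,10)"
```

```text
time: 24.3
position: [585.1, 54.0, 132.2]
ee_rot: [0.994, -0.026, 0.105, 0.003]
wrist_force: [-0.0, 0.3, -0.8]
grip_width: 19.7
cup in cradle [ 1.1 -0.5 60. ] ypr [-3.0e+00 -2.6e+01 -1.0e-02] F cradle [-0.4  0.3 -0.7] T [ 0.01  0.45 -0.03] t 24.30 w 19.7 q6 0.63
0.4,-0,2,0,0,-0,10
0.5,-0,1.9,0.01,0,-0,10
time: 24.47
position: [587.1, 53.9, 128.5]
ee_rot: [0.994, -0.026, 0.105, 0.003]
wrist_force: [1.0, 0.7, -1.1]
grip_width: 19.8
cup in cradle [ 1.3 -0.5 55.8] ypr [-3.000e+00 -2.599e+01 -1.000e-02] F cradle [ 0.4  0.8 -1.4] T [ 0.04  0.46 -0.02] t 24.47 w 19.8 q6 0.62
0.3,-0,1.9,0.01,0.01,-0,10
0.3,-0,1.9,0,0,-0,10
```

```bash
python3 -m inch '[0.3,0,1.5,0,0,0,10, 0.3,0,1.5,0,0,0,10]';python3 -c "
from h import *
go([0.5,-0.5,50],2,10)"; python3 -m inch '[0.2,0,1,0,0,0,10]';python3 -c "
from h import *
go([0.5,-0.5,50],1,10)"
```

```text
time: 24.63
position: [588.6, 53.8, 125.4]
ee_rot: [0.994, -0.026, 0.105, 0.003]
wrist_force: [-0.5, -0.8, -0.6]
grip_width: 19.7
cup in cradle [ 1.3 -0.6 52.4] ypr [-3.000e+00 -2.599e+01 -2.000e-02] F cradle [-0.7 -0.8 -0.3] T [-0.02  0.45 -0.07] t 24.63 w 19.7 q6 0.62
-0.1,-0,1.3,0.01,0,-0,10
-0.1,-0,1.2,0.01,0.01,-0,10
time: 24.72
position: [589.0, 53.8, 124.3]
ee_rot: [0.994, -0.026, 0.105, 0.003]
wrist_force: [-0.7, 0.6, -0.9]
grip_width: 19.8
cup in cradle [ 1.1 -0.6 51.2] ypr [-3.000e+00 -2.599e+01 -2.000e-02] F cradle [-1.   0.6 -0.5] T [-0.02  0.5   0.02] t 24.72 w 19.8 q6 0.61
-0.3,-0.1,1.3,0.02,0.01,-0,10
```

```bash
python3 -m inch '[0.1,0,1,0,0,0,10]'; python3 -m inch '[0.1,0,0.8,0,0,0,10]'; python3 -c "
from h import *
go([0.5,-0.5,48],1,10)"
```

```text
time: 24.8
position: [589.4, 53.8, 123.3]
ee_rot: [0.994, -0.026, 0.105, 0.003]
wrist_force: [-0.7, 0.3, -0.9]
grip_width: 19.8
time: 24.88
position: [589.7, 53.7, 122.4]
ee_rot: [0.994, -0.026, 0.105, 0.003]
wrist_force: [-0.9, -0.1, -0.5]
grip_width: 19.8
cup in cradle [ 0.9 -0.6 49.2] ypr [-3.010e+00 -2.599e+01 -1.000e-02] F cradle [-1.  -0.2 -0.1] T [ 0.03  0.48 -0.03] t 24.88 w 19.8 q6 0.61
-0.1,-0.1,1.3,0.01,0.01,-0.01,10
```

```bash
python3 -m inch '[0.1,0,0.8,0,0,0,10]'; python3 -c "
from h import *
go([0.5,-0.5,48],1,10)"; python3 -m inch '[0.1,0,0.6,0,0,0,10]'; python3 -c "
from h import *
go([0.5,-0.5,48],1,10)"
```

```text
time: 24.97
position: [590.0, 53.7, 121.6]
ee_rot: [0.994, -0.026, 0.105, 0.003]
wrist_force: [-0.9, -1.0, -0.4]
grip_width: 19.7
cup in cradle [ 0.8 -0.6 48.3] ypr [-3.000e+00 -2.599e+01 -2.000e-02] F cradle [-0.9 -1.1  0.1] T [ 0.    0.39 -0.  ] t 24.97 w 19.7 q6 0.61
-0.2,-0.1,0.4,0.01,0.01,-0,10
time: 25.05
position: [590.2, 53.8, 121.0]
ee_rot: [0.994, -0.026, 0.105, 0.003]
wrist_force: [-1.7, 0.2, 0.8]
grip_width: 19.7
cup in cradle [ 0.7 -0.5 47.7] ypr [-2.990e+00 -2.599e+01 -1.000e-02] F cradle [-1.2  0.1  1.5] T [0.17 0.75 0.  ] t 25.05 w 19.7 q6 0.61
-0.3,0,-0.2,0.01,0.01,0,10
```

```bash
python3 -m inch '[0.1,0,0.4,0,0,0,10]'; python3 -c "
from h import *
go([0.5,-0.5,48],1,10)"
```

```text
time: 25.13
position: [590.0, 53.8, 120.6]
ee_rot: [0.994, -0.026, 0.105, 0.003]
wrist_force: [-6.9, 0.8, 7.5]
grip_width: 19.6
cup in cradle [ 0.3 -0.5 47.3] ypr [ -3.   -25.94   0.  ] F cradle [-2.9  0.4  9.8] T [ 0.04  1.23 -0.05] t 25.13 w 19.6 q6 0.61
-0,0,-0.6,-0,0.06,-0,10
```

```bash
python3 -m inch '[0,0,0,0,0,0,22, 0,0,0,0,0,0,28, 0,0,0,0,0,0,34, 0,0,0,0,0,0,34]';python3 -c "
from h import *
show()"; python3 -m inch '[-1,0,-4,0,0,0,38, -2,0,-8,0,0,0,42, -4,0,-15,0,0,0,45, -5,0,-18,0,0,0,45, -5,0,-18,0,0,0,45]'; python3 -m inch '[-10,0,-18,0,-2,0,45, -12,0,-18,0,-2,0,45, -20,0,-10,0,-2,0,45, -20,0,-5,0,-2,0,45, -20,0,0,0,-2,0,45]'; python3 -c "
from h import *
show()
for n in ('top','scene'): cv2.imwrite('pics/%s14.png'%n,read_camera(n)[:,:,::-1])
t=cv2.imread('pics/top14.png');s=cv2.imread('pics/scene14.png')
def crop(im,x0,y0,w,h,k): return cv2.convertScaleAbs(cv2.resize(im[y0:y0+h,x0:x0+w],None,fx=k,fy=k,interpolation=cv2.INTER_CUBIC),alpha=1.4)
cv2.imwrite('pics/c20.png',np.hstack([crop(t,195,80,80,95,5),crop(s,165,190,80,95,5)]))"
```

```text
time: 25.47
position: [590.9, 53.8, 121.2]
ee_rot: [0.994, -0.026, 0.106, 0.003]
wrist_force: [-1.2, -0.2, -1.3]
grip_width: 33.8
t 25.47 p [590.9  53.8 121.2] yaw -3.0 z [ 0.21  -0.011 -0.978] F [-1.2 -0.2 -1.3] T [-0.01  0.3   0.05] w 33.8 q [-0.71  0.43  0.65  2.   -0.38  0.61 -1.46]
time: 25.88
position: [559.0, 54.2, 179.6]
ee_rot: [0.994, -0.027, 0.104, 0.004]
wrist_force: [-0.8, -0.5, 0.8]
grip_width: 45.2
time: 26.3
position: [466.6, 58.0, 227.6]
ee_rot: [0.999, -0.028, 0.017, 0.001]
wrist_force: [-0.4, 0.7, 0.4]
grip_width: 44.8
t 26.30 p [466.6  58.  227.6] yaw -3.3 z [ 0.034 -0.002 -0.999] F [-0.4  0.7  0.4] T [ 0.02  0.18 -0.03] w 44.8 q [-0.95  0.14  0.8   2.02 -0.11  0.99 -1.72]
```

View pics/c20.png

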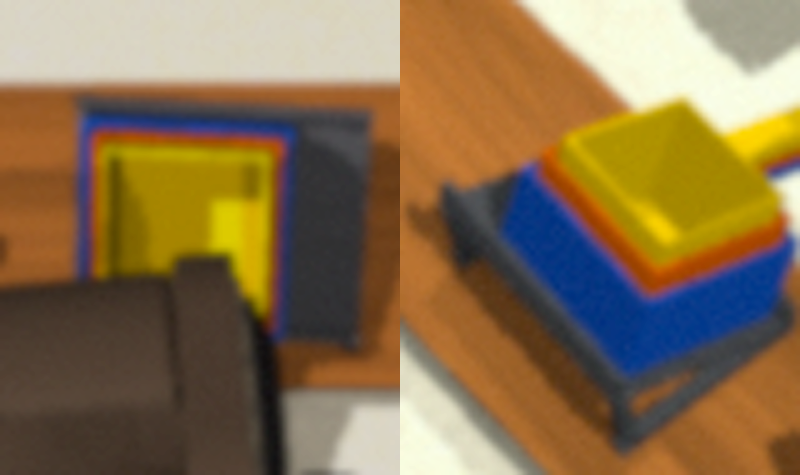

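View pics/scene14.png

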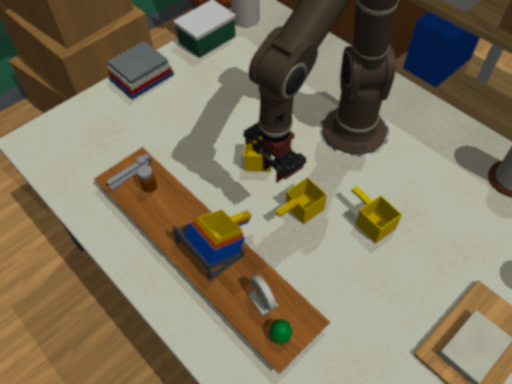

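```bash
python3 -c "
from h import *
for p in[(80,100),(370,112)]:
  X=onz('top',*pix(*p,195,80,5),130);print(X.round(1),crinv(X).round(1))
show()"
```

```text
[749.8 109.9 130. ] [62.3 63.9 14.1]
[742.1 -51.2 130. ] [ 63.  -97.4  13.8]
t 26.40 p [465.6  58.2 226.6] yaw -3.2 z [ 0.033 -0.002 -0.999] F [-0.7 -0.4 -1.1] T [ 0.02  0.13 -0.02] w 45.0 q [-0.95  0.14  0.8   2.03 -0.11  0.99 -1.72]
```

```bash
python3 -m inch '[0,0,0,0,0,0,45, 0,0,0,0,0,0,45]'; python3 -c "
from cell import *
print(sign_off())"
```

```text
time: 26.57
position: [466.6, 58.4, 227.3]
ee_rot: [0.999, -0.028, 0.018, -0.0]
wrist_force: [0.0, 0.8, 0.2]
grip_width: 45.0
the job is handed in; nothing more can be done
None
```

The three cups are nested and the job was handed in at 26.6 s. The orange cup is down in the blue one and the yellow cup is down in the orange one, with both handles over the blue handle.

**How it went:**
- My first grasp of the orange cup would have taken the wrist close to a joint limit at the stand. I set the cup back on the table and gripped its handle again with the tool tilted 14°. I used the same tilt for the yellow cup.
- Setting the orange cup back on the table gave a wrist force of about 34 N.
- Both cups went in without side contact. They touched down at about 13 N (orange) and 10 N (yellow).

**Last checks:**
- **Depth:** at touchdown the arm put the orange centre at 39.3 mm above the seat, where home is 38.5. The yellow centre was at 47.3 mm, where home is 47.0.
- **Sideways position:** the cups were within about 1 mm of the blue cup's centre. The nest sits about 17 mm off the middle of the stand, where 28 mm is allowed.
- **Pictures:** the last scene view shows even rim steps, with the bystanders where they were. The last top view was partly blocked by the arm but shows the far rims concentric.
- **Gripper:** open and clear, with wrist forces at noise level.

**Disagreement:** a camera fit of the seated orange cup put it 5 to 6 mm lower than expected. I took that as calibration and corner-picking error, because the contact height and the even rim steps say it is fully home.

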